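# Find the binding lid and pack the punch case

### The arm

A 7-joint arm with a two-finger parallel gripper is mounted at the origin on a cart in front of the work surface, level with it; the furniture and walls round the work are solid. World frame = base frame: x ahead of the robot, y to its left, z up, the work surface at z = 0. Lengths are in mm, angles in rad, forces in N, time in s.
With the tool pointing down it reaches from about 425 to 1025 mm from the base axis. Payload 9.4 kg.
Tool frame: the origin (TCP) lies midway between the tips of the shut fingers; the grasp point (between the pads) lies 19 mm behind it; z points along the fingers, y is the line along which they close (so a half turn about z gives the same grasp; the last joint's range is limited). The gripper opens to 93 mm and grips with 3 to 60 N. Pads are 15 mm wide; open, the fingers measure 128 mm over their backs; the gripper's body (75 mm by 188 mm) begins 65 mm behind the grasp point.
Start: joints at [-1.221, 0.599, -0.003, 1.599, 0.002, 0.943, -0.08], TCP at [300.125, 659.961, 218.618] pointing down, gripper open.
Joint ranges: [-2.57, 2.57], [-0.35, 1.97], [-1.29, 1.29], [0.11, 2.56], [-1.05, 4.19], [0.11, 1.86], [-2.63, 2.63]. Speed limits (rad/s): [2.22, 2.22, 3.01, 3.01, 3.14, 3.14, 3.14].

### API

Orientations are given as [roll, pitch, yaw] about the fixed x, y, z axes, in that order (R = Rz(yaw) Ry(pitch) Rx(roll)).
In Python, from plant import readout, eyes, bot gives the robot as it stands.
- The arm moves only by the shell command python3 -m inch 'ROWS'. ROWS is JSON, one flat list of numbers, 7 for each row, row after row: the turn, a rotation vector about the tool's x, y, z in rad, then the shift along the tool's x, y, z in mm, then the closure, from -1 (fully open) to 1 (shut). A call has 1 to 10 rows; each row shifts and turns the commanded pose from where the row before left it, along the tool's axes as they then stand; what a row does not reach is not made up. A row lasts 1/12 s, in which the tool goes at most 41.7 mm and 7.16 degrees, less where a joint would pass 70% of its speed; a pose out of reach is approached as far as the arm can. A call with a gripper value outside its range is refused whole. The fingers move at their own pace and stop on an object; the grip force is fixed at half the most. Time passes only in rows, so rows that do not move let the fingers close. It gives the time, the measured TCP pose, the force, the opening and the grip force at its end, in the units of the state.
- readout.get_obs(): the state, without advancing time (a new reading comes with each control period).
- eyes.read_camera(name): name is "scene" or "top" or "wrist"; returns a dict with "color" (480x640x3 uint8, blue, green, red), "vertical_fov" (degrees; the focal length in pixels is half the picture's height over the tangent of half this angle, whatever the lens; pixels are square), "cx", "cy" (the principal point, pixels), "R" (3x3) and "t" (3): a world point X has camera coordinates R X + t; the wrist camera has in their place "tool_from_camera" (4x4, takes a point from camera to tool coordinates, whose origin is the TCP and whose axes are the flange's). Camera axes: x right, y down, z forward; pixel columns grow to the right and rows downward; lengths in mm; the calibration is good to about 2 mm. A picture is of the moment at which its call begins: read the wrist's pose just before it. There is no depth.
- bot.job_done(): hands the job in; it is judged then, once.
The state is a dict: "t": time; "joint_positions": joint angles; "joint_vel": joint speeds; "joint_torque": joint torques, N m; "tool_pos": TCP position; "ee_rot": TCP orientation; "ft_force": force on the tool from outside, world axes, zero at the start; "torque": the same for the moment, N m; "finger_gap": finger opening in mm; "finger_force": force on a finger pad.
Only numpy, scipy, OpenCV 4.12 (cv2) and the standard library are available. Lean on these libraries where they do the work, as an engineer would, in place of code of your own. Each camera call takes 0.05 s, during which the arm holds its last target. There are 200 camera calls.

### The job

One of the two grey punch cases has a binding hinge: its lid stays wherever you let go of it, while the lid of the sound one drops shut; swing both lids through their arc to find out which is which, and leave both fully open. Then slide the steel bench block flush into the corner of the two brass fences, long side on the long fence, let go of it there, and from there lift it into the sound case, flat and square with the case's walls. Put every loose punch into the sound case too and shut its lid, lay the red lead pack in the binding case as its reject marker and leave that lid standing half open, and do not disturb the loupe, tin and tape.

Things in the scene. Friction and masses are not known exactly. Their poses are not given: they have to be found in the camera images.
- case_a: one punch case, fixed to the desk: open grey sheet-steel box, outside 128 (x) x 178 (y) x 44 high, walls and floor 4 mm, inside 120 x 170, blue lining; origin under its centre at desk height, z up, its +x side carries the hinge and its -x side faces roughly to the robot. The two cases look the same and either may stand on the left; one hinge is sound and one binds, and which is not told
- case_b: the other punch case, fixed to the desk: open grey sheet-steel box, outside 128 (x) x 178 (y) x 44 high, walls and floor 4 mm, inside 120 x 170, blue lining; origin under its centre at desk height, z up, its +x side carries the hinge and its -x side faces roughly to the robot. The two cases look the same and either may stand on the left; one hinge is sound and one binds, and which is not told
- lid_a_bar (a point): middle of the bail handle of the lid of case_a: a steel bar 10 mm thick, 76 mm long, parallel to the hinge, carried 36 mm in front of the lid's front edge in the lid's plane (free gap of 30 mm behind it); when shut it is 48 mm above the desk and 102 mm in front (-x) of the case's middle
- lid_b_bar (a point): middle of the bail handle of the lid of case_b: a steel bar 10 mm thick, 76 mm long, parallel to the hinge, carried 36 mm in front of the lid's front edge in the lid's plane (free gap of 30 mm behind it); when shut it is 48 mm above the desk and 102 mm in front (-x) of the case's middle
- lid_a_hinge (a point): middle of the hinge line of the lid of case_a, 44 mm above the desk, 64 mm to +x of the case's middle, line along the case's y; the bar moves about it on a circle of 166 mm radius
- lid_b_hinge (a point): middle of the hinge line of the lid of case_b, 44 mm above the desk, 64 mm to +x of the case's middle, line along the case's y; the bar moves about it on a circle of 166 mm radius
- lid_a (a joint): lid of case_a, 0.12 kg, hinge angle in rad: 0 shut, 1.85 on its stop, leaning back past upright. A sound lid is damped but moves freely: it drops shut in about a second if let go below about 1.4 and stays open if let go above about 1.65. A binding lid rubs (0.2 N m) and stays at whatever angle it is let go
- lid_b (a joint): lid of case_b, 0.12 kg, hinge angle in rad: 0 shut, 1.85 on its stop, leaning back past upright. A sound lid is damped but moves freely: it drops shut in about a second if let go below about 1.4 and stays open if let go above about 1.65. A binding lid rubs (0.2 N m) and stays at whatever angle it is let go
- corner_stop: squaring corner, fixed to the desk: two brass fences 14 mm wide and 10 mm high, meeting in an L. Origin at desk height in the inner corner. Long fence: its inner face is the plane x = 0 and runs from the corner 100 mm to -y. Short fence: inner face y = 0, runs 75 mm to -x. A squared block lies at x = -28.5 mm, y = -38 mm, its axes parallel
- steel_block: dark steel bench block, 57 (x) x 76 (y) x 28 mm high, 0.3 to 0.6 kg; origin at the middle of its underside, z up. Turned by up to 0.6 rad from the corner's axes at first
- punch_1: steel chasing punch lying flat, 9 x 75 x 9 mm; origin at the middle of its underside, its length along its own y. Not present in every run
- punch_2: steel chasing punch lying flat, 8 x 81 x 8 mm; origin at the middle of its underside, its length along its own y. Not present in every run
- punch_3: steel chasing punch lying flat, 10 x 87 x 9 mm; origin at the middle of its underside, its length along its own y. Not present in every run
- red_pack: flat red pack of leads, 26 (x) x 62 (y) x 11 mm; origin at the middle of its underside
- loupe: black eyepiece loupe, 42 mm wide, 30 mm high; bystander, leave alone; origin at the middle of its underside
- polish_tin: round tin, red and white, 66 mm wide, 23 mm high; bystander, leave alone; origin at the middle of its underside
- tape_roll: roll of white tape lying flat, 67 mm wide, 24 mm high; bystander, leave alone; origin at the middle of its underside
There are look-alikes about, which are no part of the job. Several things have the shape of the red_pack; the one meant has the colours described above.

How it is judged:
By the outcome, as a careful person would: the job done as asked, in the order asked, and still so for the second after the job is handed in, with the robot touching nothing.
Of punch_1, punch_2, punch_3 only 1 to 3 are there at a start; the rules pass over those that are not, and their reading is None.
At some moment in a run one of punch_1, punch_2, punch_3, red_pack may be knocked a few centimetres aside while the robot is not near it.
Once in a run the grip may slacken for a moment while it holds something.
It also fails if it takes over 210 s, if anything falls off the work surface, if the arm or the gripper's body presses on something with over 40 N, if the wrist force passes 120 N, or if a joint passes its speed limit or range.

## Working session

There is one attempt and no reset: what is moved stays moved. The work goes in short steps, Python scripts to look and compute and a shell command to move; the robot and the scene stay as the last step left them, time stands still between calls to the robot, and variables do not carry over. Pictures are saved under pics/ and viewed, at most 14 in all, crops included, and the job is handed in when it is done.

```bash
ls; mkdir -p pics; python3 - <<'E'
from plant import readout, eyes, bot
import cv2,numpy as np
o=readout.get_obs();print(o)
for n in("scene","top"):
    c=eyes.read_camera(n);cv2.imwrite(f"pics/{n}0.png",c["color"]);print(n,c["vertical_fov"],c["cx"],c["cy"],np.array(c["R"]).round(4).tolist(),c["t"])
c=eyes.read_camera("wrist");print(c["vertical_fov"],c["cx"],c["cy"],c["tool_from_camera"]);cv2.imwrite("pics/w0.png",c["color"])
E
```

```text
pics
{'t': 0.0, 'joint_positions': array([-1.22069374,  0.60010639, -0.00255208,  1.6001504 ,  0.00178309,
        0.94290034, -0.07977288]), 'joint_vel': array([ 0.00225615, -0.00022223,  0.00016504, -0.00081744, -0.00100219,
       -0.00258069,  0.00043392]), 'joint_torque': array([-4.26652759e-04, -7.65048695e+01,  1.49738409e+00, -2.52353954e+01,
       -5.23699040e-02,  1.68874097e-02,  1.63851037e-04]), 'tool_pos': array([299.92258841, 659.50097902, 217.766047  ]), 'ee_rot': array([-3.14003543e+00,  1.24607008e-04,  2.71487318e+00]), 'ft_force': array([ 0.31212113, -0.99175107, -1.49139472]), 'torque': array([-0.01822847,  0.02994267,  0.02163781]), 'finger_force': 0.0, 'finger_gap': 92.97596947602234}
scene 55.93104350635423 315.414332931843 235.80367618868365 [[0.4947, -0.869, 0.0008], [-0.4739, -0.2706, -0.838], [0.7285, 0.4142, -0.5457]] [-277.50783761  286.84678774  803.34668952]
top 53.44527494298524 322.2341537493995 245.13092999520595 [[0.0997, -0.995, 0.0055], [-0.9669, -0.0982, -0.2355], [0.2348, 0.0181, -0.9719]] [-76.14517058 548.74551776 903.35608771]
58.87378734636078 315.5169856091323 236.7940640013247 [[-6.65853089e-04 -9.58084216e-01 -2.86485938e-01  8.01845068e+01]
 [ 9.99999609e-01 -8.04730136e-04  3.67021201e-04  7.75650297e-01]
 [-5.82181087e-04 -2.86485581e-01  9.58084377e-01 -1.65799149e+02]
 [ 0.00000000e+00  0.00000000e+00  0.00000000e+00  1.00000000e+00]]
```

View pics/top0.png

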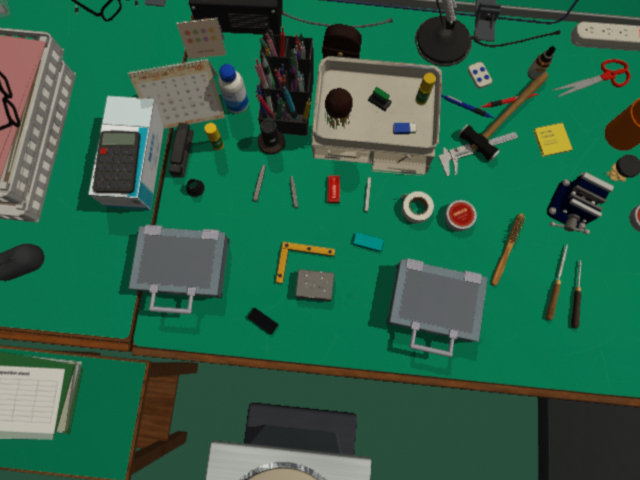

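View pics/scene0.png

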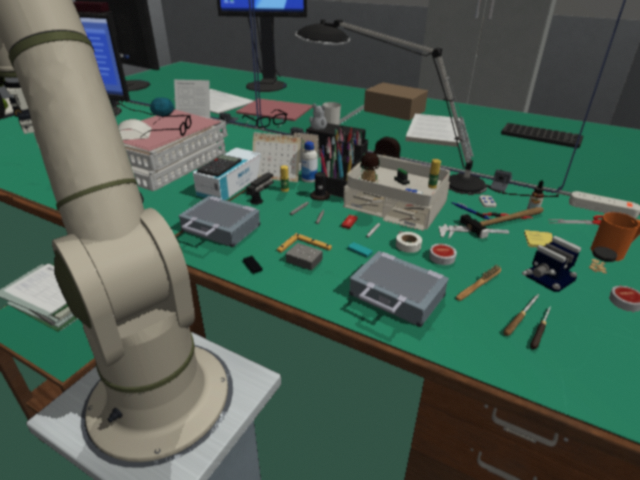

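The top view shows the left case at (180,262) and the right case at (438,302). The corner is at (285,245) and the block at (315,285).

- **Red pack:** the red one at (333,189) is the pick. Look-alikes are teal (368,242), black (263,321) and the blue/white item in the bin (404,128).
- **Punches:** three candidates at (259,183), (294,192) and (367,194). The pens by the bin, the files and the gouges at (557,280) are not punches.
- **Bystanders:** loupe (195,187), tape (418,207) and tin (461,215). There is a second tin at (638,217).

```bash
cat > h.py <<'E'
from plant import readout, eyes, bot
import cv2,numpy as np
from scipy.spatial.transform import Rotation as Rn
def cam(n):
    o=readout.get_obs(); c=eyes.read_camera(n)
    f=240/np.tan(np.radians(c["vertical_fov"]/2)); K=np.array([[f,0,c["cx"]],[0,f,c["cy"]],[0,0,1]])
    if n=="wrist":
        T=np.eye(4);T[:3,:3]=Rn.from_euler("xyz",o["ee_rot"]).as_matrix();T[:3,3]=o["tool_pos"]
        M=np.linalg.inv(T@np.array(c["tool_from_camera"]));R,t=M[:3,:3],M[:3,3]
    else: R,t=np.array(c["R"]),np.array(c["t"])
    return c["color"],(K,R,t)
def ray(C,p,z):
    K,R,t=C;p=np.atleast_2d(p).astype(float)
    d=np.c_[p,np.ones(len(p))]@np.linalg.inv(K).T@R; o=-R.T@t
    return o+d*((z-o[2])/d[:,2])[:,None]
def proj(C,X):
    K,R,t=C; q=(np.atleast_2d(X)@R.T+t)@K.T; return q[:,:2]/q[:,2:]
def rect(C,mask,z):
    """biggest blob of mask -> world centre, sizes, angle (long axis), on plane z"""
    cs,_=cv2.findContours(mask.astype(np.uint8),cv2.RETR_EXTERNAL,cv2.CHAIN_APPROX_NONE)
    c=max(cs,key=cv2.contourArea)[:,0]; w=ray(C,c,z)[:,:2].astype(np.float32)
    (cx,cy),(a,b),_=r=cv2.minAreaRect(w); P=cv2.boxPoints(r); e=[P[1]-P[0],P[2]-P[1]]; l=max(e,key=np.linalg.norm)
    return np.array([cx,cy]),sorted([a,b]),np.arctan2(l[1],l[0])%np.pi
E
python3 - <<'E'
from h import *
im,C=cam("top"); hsv=cv2.cvtColor(im,cv2.COLOR_BGR2HSV)
green=(hsv[...,0]>60)&(hsv[...,0]<88)&(hsv[...,1]>140)
for nm,(x0,y0,x1,y1),z in [("p",(248,160,270,206),8),("p",(285,170,303,212),8),("p",(358,172,374,216),8),("red",(322,170,346,206),11),("block",(296,268,338,304),28),("loupe",(184,177,206,198),30),("tape",(400,186,436,226),24),("tin",(442,196,478,234),23),("brass",(270,236,340,288),10),("caseL",(120,220,232,300),46),("caseR",(384,252,492,342),46)]:
    m=np.zeros(im.shape[:2],bool);m[y0:y1,x0:x1]=~green[y0:y1,x0:x1]
    if nm=="brass": m&=(hsv[...,0]<32)&(hsv[...,1]>150)&(hsv[...,2]>110)
    c,s,a=rect(C,m,z);print(nm,c.round(0),np.round(s,0),round(a,3))
for nm,px,z in[("bailL",[(155,307),(190,310)],48),("bailR",[(416,349),(452,352)],48),("corner in",[(287,249)],10),("longend",[(336,252),(283,282)],10)]:print(nm,ray(C,px,z).round(0).tolist())
v=cv2.resize(im[150:360,120:500],None,fx=2.1,fy=2.1,interpolation=2);cv2.imwrite("pics/top0c.png",v)
E
```

```text
p [697. 135.] [11. 85.] 3.042
p [683.  56.] [10. 74.] 0.249
p [ 694. -108.] [10. 81.] 3.126
red [698. -32.] [29. 63.] 0.097
block [477. -12.] [61. 77.] 1.57
loupe [664. 268.] [36. 37.] 0.102
tape [ 671. -216.] [70. 71.] 0.101
tin [ 661. -310.] [68. 70.] 1.672
brass [520.  12.] [ 88. 113.] 1.526
caseL [495. 269.] [167. 191.] 1.597
caseR [ 459. -262.] [166. 186.] 1.455
bailL [[397.0, 300.0, 48.0], [398.0, 230.0, 48.0]]
bailR [[367.0, -225.0, 48.0], [368.0, -296.0, 48.0]]
corner in [[551.0, 55.0, 10.0]]
longend [[555.0, -51.0, 10.0], [479.0, 55.0, 10.0]]
```

View pics/top0c.png

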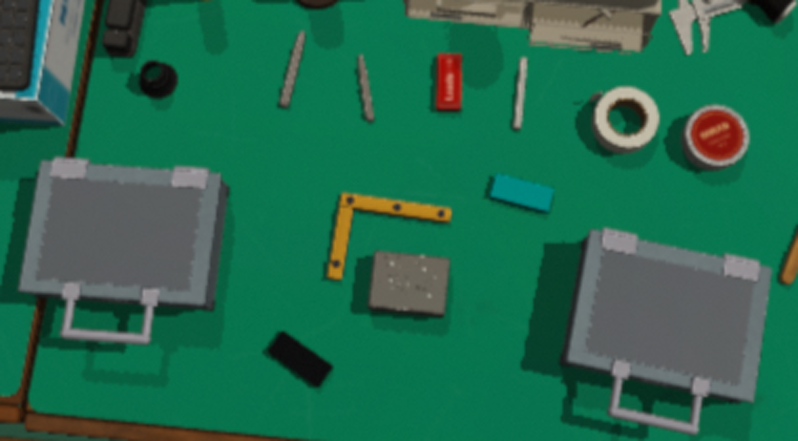

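The crop confirms the choices: the red pack is at crop (449,82), and the three punches match 87, 75 and 81 mm. Next I go over the left lid's bar, with the fingers closing along x.

```bash
cat >> h.py <<'E'
def to(pos,yaw,n=None,tilt=0.):
    """print equal-row plan from measured pose to TCP pos, tool down with yaw (tilt about tool x)"""
    o=readout.get_obs();R0=Rn.from_euler("xyz",o["ee_rot"]);R1=Rn.from_euler("z",yaw)*Rn.from_euler("x",np.pi)*Rn.from_euler("x",tilt)
    v=(R0.inv()*R1).as_rotvec(); d=R0.inv().apply(np.array(pos)-o["tool_pos"])
    n=n or int(max(np.ceil(np.linalg.norm(v)/.12),np.ceil(np.linalg.norm(d)/35),1))
    A=sum(Rn.from_rotvec(v*k/n).as_matrix() for k in range(n)); p=np.linalg.solve(A,d)
    print("n",n,"row",np.r_[(v/n).round(4),p.round(1)].tolist())
def yawfix(y): return (y)
E
python3 -c "
from h import *
to([398,265,150],1.60)"
```

```text
n 12 row [-0.0001, 0.0001, 0.0929, -33.0, -13.6, 5.7]
```

```bash
python3 -m inch '[0,0,0.093,-33,-13.6,5.7,0.44, 0,0,0.093,-33,-13.6,5.7,0.44, 0,0,0.093,-33,-13.6,5.7,0.44, 0,0,0.093,-33,-13.6,5.7,0.44, 0,0,0.093,-33,-13.6,5.7,0.44, 0,0,0.093,-33,-13.6,5.7,0.44, 0,0,0.093,-33,-13.6,5.7,0.44, 0,0,0.093,-33,-13.6,5.7,0.44, 0,0,0.093,-33,-13.6,5.7,0.44, 0,0,0.093,-33,-13.6,5.7,0.44]'; python3 -m inch '[0,0,0.093,-33,-13.6,5.7,0.44, 0,0,0.093,-33,-13.6,5.7,0.44, 0,0,0,0,0,0,0.44, 0,0,0,0,0,0,0.44]'
python3 - <<'E'
from h import *
im,C=cam("wrist");cv2.imwrite("pics/w1.png",im)
print(proj(C,[[397,300,48],[398,230,48],[398,265,48]]))
E
```

```text
t: 1.03
tool_pos: [413.7, 332.9, 161.5]
ee_rot: [3.141, 0.0, 1.779]
ft_force: [0.6, 0.2, 0.4]
finger_gap: 30.8
finger_force: 0.0
t: 1.37
tool_pos: [397.0, 263.5, 150.3]
ee_rot: [-3.141, 0.001, 1.597]
ft_force: [0.6, 0.3, 0.1]
finger_gap: 25.9
finger_force: 0.0
[[316.96686701 182.58841285]
 [315.75112073 284.82409968]
 [317.09755063 235.56254881]]
```

View pics/w1.png

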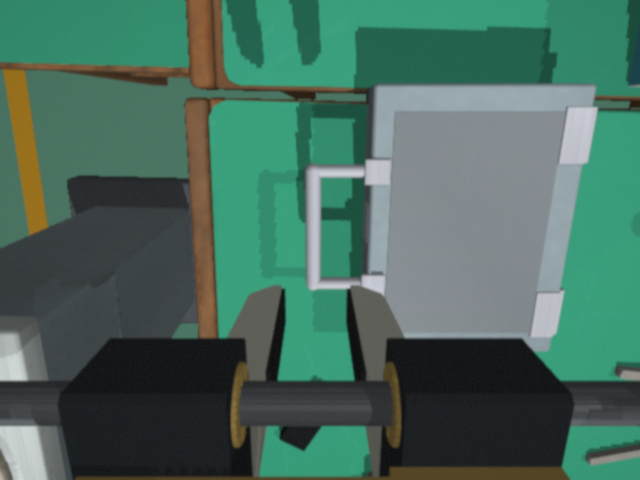

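The wrist view shows the bar running from (313,170) to (313,286), with its middle near (313,228). The shut lid's corners are at (374,88) and (592,88) on the far side.

```bash
python3 - <<'E'
from h import *
im,C=cam("wrist")
print(ray(C,[(313.5,175),(313.5,280),(313.5,228)],48).round(1).tolist())
print("lid corners z46",ray(C,[(374,88),(594,88),(366,333),(550,348)],46).round(1).tolist())
b=ray(C,[(313.5,228)],48)[0]; to([b[0],b[1],37],1.60)
E
```

```text
[[395.5, 306.7, 48.0], [397.4, 235.4, 48.0], [396.4, 272.0, 48.0]]
lid corners z46 [[430.4, 359.7, 46.0], [562.5, 363.3, 46.0], [435.8, 195.1, 46.0], [568.8, 186.6, 46.0]]
n 4 row [0.0002, -0.0003, 0.0001, 1.4, -0.4, 28.4]
```

```bash
python3 -m inch '[0,0,0,1.4,-0.4,29,0.44, 0,0,0,1.4,-0.4,29,0.44, 0,0,0,1.4,-0.4,29,0.44, 0,0,0,1.4,-0.4,28,0.44, 0,0,0,0,0,0,1, 0,0,0,0,0,0,1, 0,0,0,0,0,0,1]'
python3 - <<'E'
import numpy as np
a=np.arange(0,1.86,.1)+.02
d=np.diff(np.c_[-166*np.cos(a),-166*np.sin(a)],axis=0)
for t,r in zip(np.arange(0,1.86,.1),d):print(round(t,2),r.round(1).tolist())
E
```

```text
t: 2.05
tool_pos: [395.5, 271.4, 35.9]
ee_rot: [-3.141, -0.0, 1.6]
ft_force: [-12.8, 1.5, -0.5]
finger_gap: 10.5
finger_force: 6.4
0.0 [1.2, -16.6]
0.1 [2.8, -16.4]
0.2 [4.4, -16.0]
0.3 [6.0, -15.5]
0.4 [7.5, -14.8]
0.5 [9.0, -14.0]
0.6 [10.3, -13.0]
0.7 [11.6, -11.9]
0.8 [12.7, -10.7]
0.9 [13.7, -9.4]
1.0 [14.6, -8.0]
1.1 [15.3, -6.5]
1.2 [15.8, -4.9]
1.3 [16.3, -3.3]
1.4 [16.5, -1.7]
1.5 [16.6, -0.0]
1.6 [16.5, 1.6]
1.7 [16.3, 3.3]
```

```bash
python3 -m inch '[0,0,0,0,1.2,-16.6,1, 0,0,0,0,2.8,-16.4,1, 0,0,0,0,4.4,-16,1, 0,0,0,0,6,-15.5,1, 0,0,0,0,7.5,-14.8,1, 0,0,0,0,9,-14,1, 0,0,0,0,10.3,-13,1, 0,0,0,0,11.6,-11.9,1, 0,0,0,0,12.7,-10.7,1, 0,0,0,0,0,0,1]'
python3 - <<'E'
from h import *
im,C=cam("wrist");cv2.imwrite("pics/w2.png",im)
E
```

```text
t: 2.88
tool_pos: [461.4, 272.6, 168.5]
ee_rot: [3.141, -0.002, 1.598]
ft_force: [-9.6, -1.5, 10.9]
finger_gap: 8.7
finger_force: 30.0
```

View pics/w2.png

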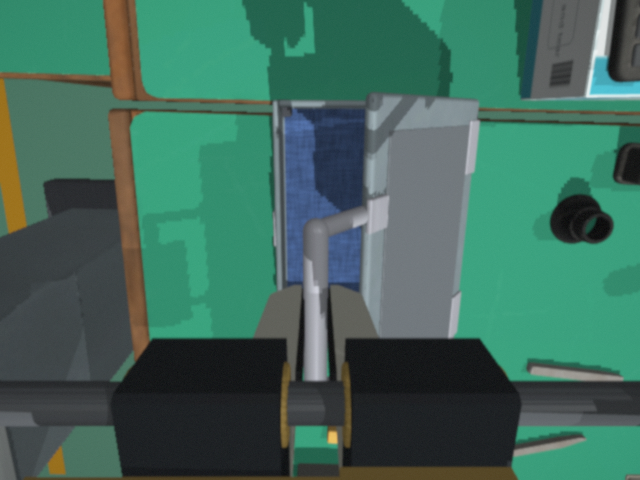

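The lid follows the bar, now at about 0.9 rad. I'll release it and back off upward.

```bash
python3 -m inch '[0,0,0,0,0,0,-1, 0,0,0,0,0,0,-1, 0,0,0,0,0,-20,-1, 0,0,0,0,0,-20,-1, 0,0,0,0,0,-20,0.44, 0,0,0,0,0,0,0.44, 0,0,0,0,0,0,0.44, 0,0,0,0,0,0,0.44]'
python3 - <<'E'
from h import *
im,C=cam("wrist");cv2.imwrite("pics/w3.png",cv2.resize(im,(400,300)))
E
```

```text
t: 3.6
tool_pos: [461.0, 272.7, 224.4]
ee_rot: [3.141, -0.001, 1.599]
ft_force: [-0.4, 0.1, 0.2]
finger_gap: 26.0
finger_force: 0.0
```

View pics/w3.png

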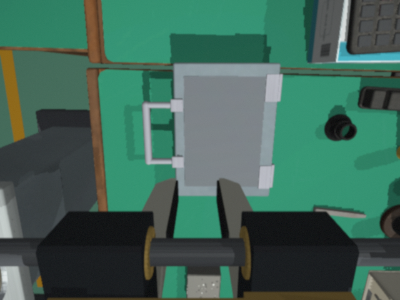

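The left lid dropped shut, so the left case is the sound one. I'll re-grip it and open it fully.

```bash
python3 -m inch '[0,0,0,0,-32,14,0.44, 0,0,0,0,-32,14,0.44, 0,0,0,0,-1,35,0.44, 0,0,0,0,0,35,0.44, 0,0,0,0,0,35,0.44, 0,0,0,0,0,35,0.44, 0,0,0,0,0,22,0.44, 0,0,0,0,0,0,1, 0,0,0,0,0,0,1, 0,0,0,0,0,0,1]'; python3 -m inch '[0,0,0,0,1.2,-16.6,1, 0,0,0,0,2.8,-16.4,1, 0,0,0,0,4.4,-16,1, 0,0,0,0,6,-15.5,1, 0,0,0,0,7.5,-14.8,1, 0,0,0,0,9,-14,1, 0,0,0,0,10.3,-13,1, 0,0,0,0,11.6,-11.9,1, 0,0,0,0,12.7,-10.7,1, 0,0,0,0,13.7,-9.4,1]';python3 -m inch '[0,0,0,0,14.6,-8,1, 0,0,0,0,15.3,-6.5,1, 0,0,0,0,15.8,-4.9,1, 0,0,0,0,16.3,-3.3,1, 0,0,0,0,16.5,-1.7,1, 0,0,0,0,16.6,0,1, 0,0,0,0,16.5,1.6,1, 0,0,0,0,16.3,3.3,1, 0,0,0,0,3,0.5,1, 0,0,0,0,0,0,1]'
```

```text
t: 4.48
tool_pos: [395.5, 270.3, 34.6]
ee_rot: [-3.14, 0.001, 1.599]
ft_force: [-13.0, -0.1, 0.8]
finger_gap: 10.7
finger_force: 6.3
t: 5.32
tool_pos: [473.1, 272.1, 175.3]
ee_rot: [-3.139, -0.0, 1.599]
ft_force: [-5.4, -2.1, 5.0]
finger_gap: 8.8
finger_force: 30.0
t: 6.15
tool_pos: [607.8, 275.6, 193.7]
ee_rot: [3.138, -0.0, 1.597]
ft_force: [2.8, -4.8, 7.2]
finger_gap: 8.7
finger_force: 30.0
```

```bash
python3 -m inch '[0,0,0,0,0,0,0.2, 0,0,0,0,0,0,0.2, 0,0,0,0,0,0,0.2, 0,0,0,0,0,-30,0.2, 0,0,0,0,0,-30,0.2, 0,0,0,0,0,-10,0.44]'
python3 - <<'E'
from h import *
im,C=cam("wrist");cv2.imwrite("pics/w4.png",im)
to([367,-262,150],1.47)
E
```

```text
t: 6.65
tool_pos: [606.9, 277.5, 265.6]
ee_rot: [3.138, -0.002, 1.599]
ft_force: [0.2, -0.2, 0.5]
finger_gap: 33.7
finger_force: 0.0
n 18 row [0.0003, -0.0002, 0.0072, -30.4, -12.4, 6.4]
```

```bash
python3 -m inch '[0,0,0.0072,-30.4,-12.4,6.4,0.44, 0,0,0.0072,-30.4,-12.4,6.4,0.44, 0,0,0.0072,-30.4,-12.4,6.4,0.44, 0,0,0.0072,-30.4,-12.4,6.4,0.44, 0,0,0.0072,-30.4,-12.4,6.4,0.44, 0,0,0.0072,-30.4,-12.4,6.4,0.44, 0,0,0.0072,-30.4,-12.4,6.4,0.44, 0,0,0.0072,-30.4,-12.4,6.4,0.44, 0,0,0.0072,-30.4,-12.4,6.4,0.44]'; python3 -m inch '[0,0,0.0072,-30.4,-12.4,6.4,0.44, 0,0,0.0072,-30.4,-12.4,6.4,0.44, 0,0,0.0072,-30.4,-12.4,6.4,0.44, 0,0,0.0072,-30.4,-12.4,6.4,0.44, 0,0,0.0072,-30.4,-12.4,6.4,0.44, 0,0,0.0072,-30.4,-12.4,6.4,0.44, 0,0,0.0072,-30.4,-12.4,6.4,0.44, 0,0,0.0072,-30.4,-12.4,6.4,0.44, 0,0,0.0072,-30.4,-12.4,6.4,0.44, 0,0,0,0,0,0,0.44]'
python3 - <<'E'
from h import *
im,C=cam("wrist");t,_=cam("top");cv2.imwrite("pics/wt5.png",np.hstack([cv2.resize(im,(400,300)),cv2.resize(t,(400,300))]))
# bright bar segmentation
hsv=cv2.cvtColor(im,cv2.COLOR_BGR2HSV)
m=np.zeros(im.shape[:2],bool);m[150:290,270:350]=True
m&=(hsv[...,1]<40)&(hsv[...,2]>130)
for r in range(160,290,15):
    c=np.where(m[r])[0]
    print(r,(c.min(),c.max(),len(c)) if len(c) else None)
E
```

```text
t: 7.45
tool_pos: [492.7, 2.4, 203.0]
ee_rot: [-3.141, -0.0, 1.535]
ft_force: [0.1, 0.1, 0.8]
finger_gap: 26.1
finger_force: 0.0
t: 8.28
tool_pos: [361.1, -266.9, 145.3]
ee_rot: [-3.14, 0.002, 1.461]
ft_force: [0.2, -0.5, -0.0]
finger_gap: 26.0
finger_force: 0.0
160 (np.int64(321), np.int64(349), 29)
175 (np.int64(321), np.int64(334), 14)
190 (np.int64(321), np.int64(333), 13)
205 (np.int64(321), np.int64(333), 13)
220 (np.int64(321), np.int64(333), 13)
235 (np.int64(321), np.int64(333), 13)
250 (np.int64(320), np.int64(332), 13)
265 (np.int64(320), np.int64(332), 13)
280 (np.int64(323), np.int64(328), 6)
```

View pics/wt5.png

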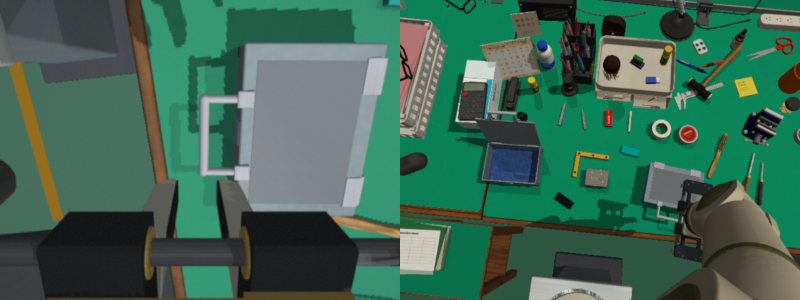

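The left lid stays open at its stop. In the wrist view the right bar lies at column 327, rows 158 to 277.

```bash
python3 - <<'E'
from h import *
im,C=cam("wrist")
p=ray(C,[(327.5,175),(326.5,265),(327,217)],48);print(p.round(1).tolist(),np.arctan2(-(p[0]-p[1])[0],(p[0]-p[1])[1]))
to([p[2,0],p[2,1],35],1.465)
E
```

```text
[[375.5, -221.7, 48.0], [369.1, -280.8, 48.0], [372.6, -248.4, 48.0]] -0.10845743628158154
n 4 row [-0.0002, -0.0002, 0.0009, 3.6, 1.6, 27.7]
```

```bash
python3 -m inch '[0,0,0,3.6,1.6,28,0.44, 0,0,0,3.6,1.6,28,0.44, 0,0,0,3.6,1.6,28,0.44, 0,0,0,3.6,1.6,27,0.44, 0,0,0,0,0,0,1, 0,0,0,0,0,0,1, 0,0,0,0,0,0,1]'; python3 -m inch '[0,0,0,0,1.2,-16.6,1, 0,0,0,0,2.8,-16.4,1, 0,0,0,0,4.4,-16,1, 0,0,0,0,6,-15.5,1, 0,0,0,0,7.5,-14.8,1, 0,0,0,0,9,-14,1, 0,0,0,0,10.3,-13,1, 0,0,0,0,11.6,-11.9,1, 0,0,0,0,0,0,1]'; python3 -m inch '[0,0,0,0,0,0,-1, 0,0,0,0,0,0,-1, 0,0,0,0,0,-20,-1, 0,0,0,0,0,-20,-1, 0,0,0,0,0,0,0.44, 0,0,0,0,0,0,0.44, 0,0,0,0,0,0,0.44]'
python3 - <<'E'
from h import *
im,C=cam("wrist");cv2.imwrite("pics/w6.png",cv2.resize(im,(400,300)))
E
```

```text
t: 9.02
tool_pos: [370.5, -246.9, 35.8]
ee_rot: [-3.137, -0.003, 1.47]
ft_force: [-14.0, 0.8, -1.5]
finger_gap: 10.4
finger_force: 6.7
t: 9.77
tool_pos: [424.1, -253.2, 157.4]
ee_rot: [-3.141, -0.002, 1.47]
ft_force: [-12.0, 1.3, 12.7]
finger_gap: 8.5
finger_force: 30.0
t: 10.35
tool_pos: [425.6, -253.8, 193.9]
ee_rot: [3.14, 0.0, 1.47]
ft_force: [0.2, 0.9, 0.7]
finger_gap: 26.5
finger_force: 0.0
```

View pics/w6.png

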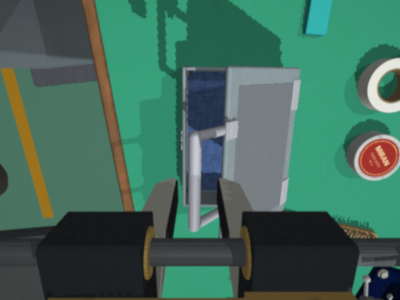

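The right lid stays where I let it go, so the right case binds. I'll re-grip and open it fully.

```bash
python3 -m inch '[0,0,0,0,0,20,0.44, 0,0,0,0,0,18,0.44, 0,0,0,0,0,0,1, 0,0,0,0,0,0,1, 0,0,0,0,0,0,1]'; python3 -m inch '[0,0,0,0,12.7,-10.7,1, 0,0,0,0,13.7,-9.4,1, 0,0,0,0,14.6,-8,1, 0,0,0,0,15.3,-6.5,1, 0,0,0,0,15.8,-4.9,1, 0,0,0,0,16.3,-3.3,1, 0,0,0,0,16.5,-1.7,1, 0,0,0,0,16.6,0,1, 0,0,0,0,16.5,1.6,1, 0,0,0,0,16.3,3.3,1]'; python3 -m inch '[0,0,0,0,5,1.5,1, 0,0,0,0,0,0,1, 0,0,0,0,0,0,0.2, 0,0,0,0,0,0,0.2, 0,0,0,0,0,0,0.2, 0,0,0,0,0,-30,0.2, 0,0,0,0,0,-30,0.2]'
python3 - <<'E'
from h import *
im,C=cam("wrist");cv2.imwrite("pics/w7.png",im)
to([520,-20,150],1.57)
E
```

```text
t: 10.82
tool_pos: [424.6, -254.1, 155.5]
ee_rot: [-3.14, -0.001, 1.469]
ft_force: [-11.0, -0.4, 10.5]
finger_gap: 10.6
finger_force: 5.9
t: 11.65
tool_pos: [578.8, -271.6, 196.4]
ee_rot: [3.142, 0.002, 1.468]
ft_force: [-4.3, -4.4, -1.8]
finger_gap: 8.7
finger_force: 30.0
t: 12.23
tool_pos: [583.0, -269.4, 253.0]
ee_rot: [-3.138, -0.001, 1.47]
ft_force: [1.4, -0.3, 0.8]
finger_gap: 35.7
finger_force: 0.0
n 9 row [0.0006, 0.0002, -0.0112, 27.5, -8.9, 12.2]
```

```bash
python3 -m inch '[0,0,-0.01,28.7,-8,5.3,-1, 0,0,-0.01,28.7,-8,5.3,-1, 0,0,-0.01,28.7,-8,5.3,-1, 0,0,-0.01,28.7,-8,5.3,-1, 0,0,-0.01,28.7,-8,5.3,-1, 0,0,-0.01,28.7,-8,5.3,-1, 0,0,-0.01,28.7,-8,5.3,-1, 0,0,-0.01,28.7,-8,5.3,-1, 0,0,-0.01,28.7,-8,5.3,-1, 0,0,-0.01,28.7,-8,5.3,-1]'; python3 -m inch '[0,0,0,0,0,0,-1, 0,0,0,0,0,0,-1]'
python3 - <<'E'
from h import *
im,C=cam("wrist");cv2.imwrite("pics/w8.png",im)
hsv=cv2.cvtColor(im,cv2.COLOR_BGR2HSV)
b=(hsv[...,0]<32)&(hsv[...,0]>15)&(hsv[...,1]>130)&(hsv[...,2]>110)
print("brass",[np.round(x,3) for x in rect(C,b,10)])
g=(hsv[...,1]<70)&(hsv[...,2]>40)&(hsv[...,2]<190);g[330:]=0;g[:100]=0;g[:,:150]=0;g[:,450:]=0
print("block",[np.round(x,3) for x in rect(C,g,28)])
E
```

```text
t: 13.12
tool_pos: [519.8, 22.3, 200.6]
ee_rot: [3.141, -0.0, 1.57]
ft_force: [1.3, 0.7, -0.1]
finger_gap: 92.6
finger_force: 0.0
t: 13.28
tool_pos: [519.9, 22.6, 200.5]
ee_rot: [-3.141, -0.001, 1.573]
ft_force: [0.8, -0.4, -0.6]
finger_gap: 93.0
finger_force: 0.0
brass [array([520.68 ,  12.358]), array([ 86.928, 112.455]), np.float32(1.525)]
block [array([479.613,  -9.126]), array([57.079, 78.478]), np.float32(1.573)]
```

View pics/w8.png

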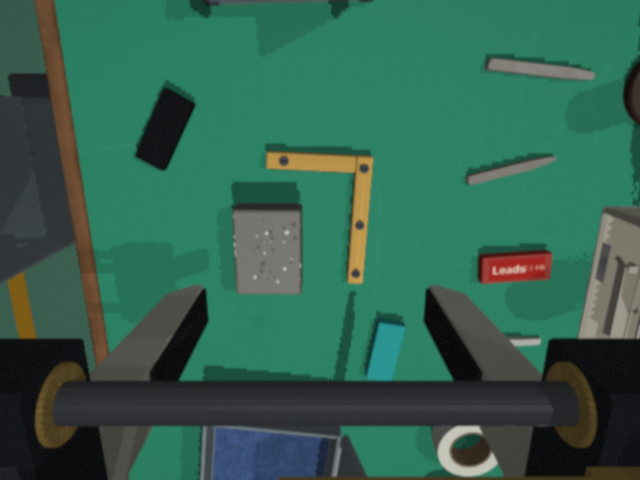

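The wrist view shows the block's top face at (268,250), already almost square with the room. The L's inner corner is at (357,170), and the red "Leads" pack is at (515,266).

The corner works out at about (553,54) with yaw -0.045, so the squared block centre goes to about (523,17). I'll grip the block across its 57 mm side, with the tips above the fence height.

```bash
python3 -c "
from h import *
to([479,-10,14],1.573,6)"
```

```text
n 6 row [0.0001, -0.0, -0.0004, -5.2, -6.9, 31.1]
```

```bash
python3 -m inch '[0,0,0,-5.2,-6.9,31,-1, 0,0,0,-5.2,-6.9,31,-1, 0,0,0,-5.2,-6.9,31,-1, 0,0,0,-5.2,-6.9,31,-1, 0,0,0,-5.2,-6.9,31,-1, 0,0,0,-5.2,-6.9,31,-1, 0,0,0,0,0,0,-1, 0,0,0,0,0,0,1, 0,0,0,0,0,0,1, 0,0,0,0,0,0,1]'; python3 -m inch '[0,0,0,0,0,0,1, 0,0,0,0,0,0,1, 0,0,0,0,0,0,1]'; python3 -c "
from h import *
to([522,10,14],1.526)"
```

```text
t: 14.17
tool_pos: [480.5, -10.6, 16.2]
ee_rot: [3.138, -0.0, 1.569]
ft_force: [0.1, 0.7, 0.2]
finger_gap: 77.3
finger_force: 0.0
t: 14.42
tool_pos: [479.6, -10.1, 15.5]
ee_rot: [3.14, -0.0, 1.57]
ft_force: [-2.6, 0.3, 2.2]
finger_gap: 57.4
finger_force: 3.3
n 2 row [0.0009, -0.0001, 0.022, 10.3, 21.1, 0.8]
```

```bash
python3 -m inch '[0,0,0,0,0,0,1, 0,0,0,0,0,0,1, 0,0,0.009,0,8,0,1, 0,0,0.009,0,8,0,1, 0,0,0.009,0,8,0,1, 0,0,0.009,0,8,0,1, 0,0,0.009,2,5,0,1, 0,0,0,8,0,0,1, 0,0,0,8,0,0,1]'; python3 -m inch '[0,0,0,2,2,0,1, 0,0,0,0,0,0,1]'; python3 - <<'E'
from h import *
im,C=cam("wrist");cv2.imwrite("pics/w9.png",im)
to([523,17.3,15],1.526)
E
```

```text
t: 15.17
tool_pos: [515.2, 4.3, 15.3]
ee_rot: [-3.14, 0.002, 1.522]
ft_force: [-2.8, -9.4, 9.8]
finger_gap: 56.7
finger_force: 30.0
t: 15.33
tool_pos: [516.8, 7.7, 15.2]
ee_rot: [-3.139, 0.001, 1.524]
ft_force: [-3.8, -5.0, 11.9]
finger_gap: 56.6
finger_force: 30.0
n 1 row [-0.0029, 0.001, -0.0022, 9.9, 5.8, 0.2]
```

```bash
python3 -m inch '[0,0,0,0,4,0,1, 0,0,0,0,1.5,0,1, 0,0,0,0,0,0,1]'; python3 -m inch '[0,0,0,0,2,0,1, 0,0,0,0,0,0,1]'; python3 -m inch '[0,0,0,5,0,0,1, 0,0,0,3,0,0,1, 0,0,0,0,0,0,1]';python3 -m inch '[0,0,0,2,0,0,1, 0,0,0,0,0,0,1]'
```

```text
t: 15.63
tool_pos: [517.1, 7.7, 15.0]
ee_rot: [-3.129, 0.0, 1.524]
ft_force: [-14.7, -3.6, 22.4]
finger_gap: 56.7
finger_force: 30.0
t: 15.8
tool_pos: [517.1, 7.7, 15.0]
ee_rot: [-3.126, -0.0, 1.524]
ft_force: [-22.1, -3.5, 25.7]
finger_gap: 56.4
finger_force: 30.1
t: 16.05
tool_pos: [522.5, 14.0, 15.1]
ee_rot: [-3.135, 0.002, 1.523]
ft_force: [-9.7, -10.1, 16.7]
finger_gap: 56.3
finger_force: 30.0
t: 16.22
tool_pos: [522.5, 14.1, 15.1]
ee_rot: [-3.136, 0.004, 1.521]
ft_force: [-9.2, -15.8, 16.1]
finger_gap: 56.8
finger_force: 30.0
```

```bash
python3 - <<'E'
from h import *
im,C=cam("wrist");cv2.imwrite("pics/w10.png",im)
t,_=cam("top")
cv2.imwrite("pics/wt10.png",np.hstack([im[100:400,150:550],cv2.resize(t[230:305,260:360],(400,300),interpolation=2)]))
E
```

```text
(no output)
```

View pics/wt10.png

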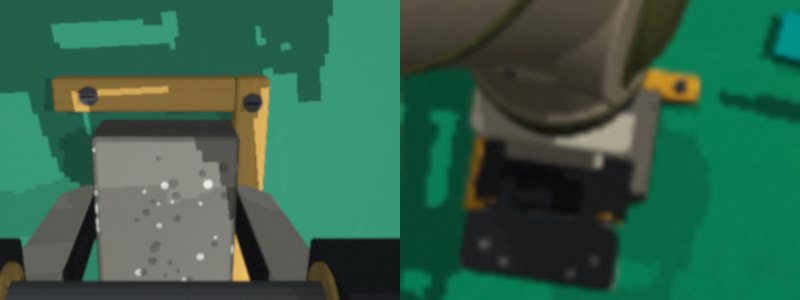

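The block touches the long fence on its right, but a gap of about 4 mm to the short fence remains above row 120. I'll ease the downward push and go on along +y.

```bash
python3 -m inch '[0,0,0,0,-0.5,-1.5,1, 0,0,0,2,0,0,1, 0,0,0,0,0,0,1]'; python3 -m inch '[0,0,0,2,0,0,1, 0,0,0,0,0,0,1]'; python3 -m inch '[0,0,0,2,0,0,1, 0,0,0,0,0,0,1]'
```

```text
t: 16.57
tool_pos: [522.7, 19.0, 15.7]
ee_rot: [-3.136, 0.002, 1.524]
ft_force: [-6.5, -7.1, -1.4]
finger_gap: 56.7
finger_force: 30.0
t: 16.73
tool_pos: [522.7, 19.1, 15.8]
ee_rot: [-3.136, 0.004, 1.522]
ft_force: [-6.8, -12.6, 0.5]
finger_gap: 56.6
finger_force: 30.0
t: 16.9
tool_pos: [522.7, 19.2, 15.8]
ee_rot: [-3.136, 0.005, 1.521]
ft_force: [-8.6, -18.4, 1.8]
finger_gap: 56.8
finger_force: 30.0
```

```bash
python3 -m inch '[0,0,0,0,2,0,1, 0,0,0,0,0,0,1]'; python3 -m inch '[0,0,0,0,1.5,0,1, 0,0,0,0,0,0,1]'; python3 - <<'E'
from h import *
im,C=cam("wrist");cv2.imwrite("pics/w11.png",im[120:360,200:480])
E
```

```text
t: 17.07
tool_pos: [522.8, 19.2, 15.7]
ee_rot: [-3.132, 0.005, 1.521]
ft_force: [-12.1, -19.2, 5.2]
finger_gap: 56.8
finger_force: 30.0
t: 17.23
tool_pos: [522.8, 19.2, 15.6]
ee_rot: [-3.13, 0.005, 1.521]
ft_force: [-14.5, -18.5, 7.2]
finger_gap: 56.8
finger_force: 30.0
```

View pics/w11.png

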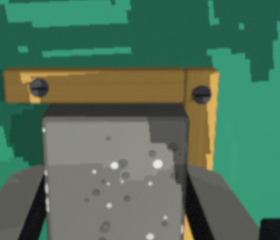

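Both faces are flush. I'll let go, rise and check.

```bash
python3 -m inch '[0,0,0,-1,-1,0,0.2, 0,0,0,0,0,0,-0.4, 0,0,0,0,0,0,-0.4, 0,0,0,0,0,-30,-0.6, 0,0,0,0,0,-30,-0.6, 0,0,0,0,0,-30,-0.6, 0,0,0,0,0,0,-0.6, 0,0,0,0,0,0,-0.6]'; python3 - <<'E'
from h import *
im,C=cam("wrist");cv2.imwrite("pics/w12.png",im)
hsv=cv2.cvtColor(im,cv2.COLOR_BGR2HSV)
b=(hsv[...,0]<32)&(hsv[...,0]>10)&(hsv[...,1]>110)&(hsv[...,2]>60)
print("brass",[np.round(x,3) for x in rect(C,b,10)])
p=proj(C,[[522.9,18,28]])[0];print(p)
g=(hsv[...,1]<70)&(hsv[...,2]>60);x,y=p.astype(int);m=np.zeros_like(g);m[y-75:y+90,x-70:x+70]=g[y-75:y+90,x-70:x+70]
print("block",[np.round(x,3) for x in rect(C,m,28)])
cv2.imwrite("pics/w12c.png",np.hstack([im,cv2.cvtColor(m.astype(np.uint8)*255,cv2.COLOR_GRAY2BGR)])[::2,::2])
E
```

```text
t: 17.95
tool_pos: [530.1, 23.9, 107.7]
ee_rot: [3.138, -0.001, 1.525]
ft_force: [-0.4, 1.0, -0.3]
finger_gap: 74.3
finger_force: 0.0
brass [array([520.464,  12.488]), array([ 87.899, 112.889]), np.float32(1.524)]
[303.65412856 258.32732004]
block [array([522.271,  17.027]), array([56.131, 74.582]), np.float32(1.524)]
```

View pics/w12c.png

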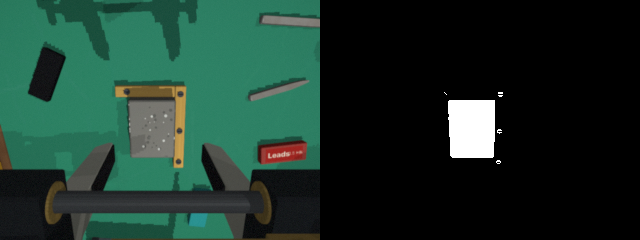

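Confirmed squared at (522.3,17.0), against (522.9,17.3) expected. Now the re-grip, and the sound case's pose from its blue lining.

```bash
python3 - <<'E'
from h import *
to([522.5,17.3,13.5],1.524,4)
def blue(im,C,zs,roi=None):
    h=cv2.cvtColor(im,cv2.COLOR_BGR2HSV); m=(h[...,0]>98)&(h[...,0]<130)&(h[...,1]>80)&(h[...,2]>25)
    if roi: q=np.zeros_like(m);q[roi[1]:roi[3],roi[0]:roi[2]]=m[roi[1]:roi[3],roi[0]:roi[2]];m=q
    for z in zs: print(z,[np.round(x,3) for x in rect(C,m,z)])
    cs,_=cv2.findContours(m.astype(np.uint8),0,1);c=max(cs,key=cv2.contourArea);print(cv2.boundingRect(c),cv2.contourArea(c))
    ap=cv2.approxPolyDP(cv2.convexHull(c),8,True)[:,0];print([ray(C,ap,z).round(0)[:,:2].tolist() for z in zs])
t,C=cam("top");blue(t,C,[4],(120,190,250,310))
im=cv2.imread("pics/w4.png");_,C=cam("wrist");K=C[0]
c=eyes.read_camera("wrist");T=np.eye(4);T[:3,:3]=Rn.from_euler("xyz",[3.138,-.002,1.599]).as_matrix();T[:3,3]=[606.9,277.5,265.6]
M=np.linalg.inv(T@np.array(c["tool_from_camera"]));blue(im,(K,M[:3,:3],M[:3,3]),[4,44])
E
```

```text
n 4 row [0.0004, -0.0001, 0.0003, -1.7, -1.6, 23.3]Traceback (most recent call last):
  File "<stdin>", line 9, in <module>
  File "<stdin>", line 6, in blue
  File "h.py", line 21, in rect
    c=max(cs,key=cv2.contourArea)[:,0]; w=ray(C,c,z)[:,:2].astype(np.float32)
      ~~~^^^^^^^^^^^^^^^^^^^^^^^^
ValueError: max() iterable argument is empty
```

```bash
python3 - <<'E'
from h import *
def blue(im,C,zs):
    h=cv2.cvtColor(im,cv2.COLOR_BGR2HSV); m=(h[...,0]>98)&(h[...,0]<130)&(h[...,1]>80)&(h[...,2]>25)
    for z in zs: print(z,[np.round(x,3) for x in rect(C,m,z)])
    cs,_=cv2.findContours(m.astype(np.uint8),0,1);c=max(cs,key=cv2.contourArea);print(cv2.boundingRect(c),cv2.contourArea(c))
    ap=cv2.approxPolyDP(cv2.convexHull(c),8,True)[:,0];print(ap.tolist(),[ray(C,ap,z).round(0)[:,:2].tolist() for z in zs])
c=eyes.read_camera("wrist");f=240/np.tan(np.radians(c["vertical_fov"]/2));K=np.array([[f,0,c["cx"]],[0,f,c["cy"]],[0,0,1]])
for n,r,p in(("w4",[3.138,-.002,1.599],[606.9,277.5,265.6]),("w7",[-3.138,-.001,1.47],[583,-269.4,253])):
    T=np.eye(4);T[:3,:3]=Rn.from_euler("xyz",r).as_matrix();T[:3,3]=p
    M=np.linalg.inv(T@np.array(c["tool_from_camera"]));blue(cv2.imread(f"pics/{n}.png"),(K,M[:3,:3],M[:3,3]),[4])
E
```

```text
4 [array([494.429, 272.077]), array([113.96 , 167.045]), np.float32(1.594)]
(140, 110, 122, 163) 17912.0
[[254, 111], [260, 272], [162, 272], [140, 117]] [[[546.0, 356.0], [551.0, 190.0], [445.0, 187.0], [436.0, 347.0]]]
4 [array([ 467.261, -265.223]), array([113.636, 168.542]), np.float32(1.456)]
(136, 114, 124, 168) 18668.5
[[141, 114], [253, 117], [257, 281], [151, 275]] [[[427.0, -176.0], [531.0, -189.0], [512.0, -354.0], [402.0, -336.0]]]
```

```bash
python3 -m inch '[0,0,0,-1.7,-1.6,23.5,-0.6, 0,0,0,-1.7,-1.6,23.5,-0.6, 0,0,0,-1.7,-1.6,23.5,-0.6, 0,0,0,-1.7,-1.6,23.5,-0.6, 0,0,0,0,0,0,-0.6, 0,0,0,0,0,0,1, 0,0,0,0,0,0,1, 0,0,0,0,0,0,1, 0,0,0,0,0,0,1, 0,0,0,0,0,0,1]'
```

```text
t: 18.93
tool_pos: [521.8, 16.7, 11.5]
ee_rot: [-3.141, 0.0, 1.524]
ft_force: [-0.6, -1.3, -5.2]
finger_gap: 56.4
finger_force: 30.0
```

The sound case is at about (498.4,273), yaw 0.028, and the binding case at about (472,-263), yaw -0.11. The block is gripped, so I lift it and carry it over.

```bash
python3 -m inch '[0,0,0,0,0,-14,1, 0,0,0,0,0,-30,1, 0,0,0,0,0,-30,1, 0,0,0,0,0,-30,1, 0,0,0,0,0,-30,1, 0,0,0,0,0,0,1]';python3 -c "
from h import *
to([499.2,245,145],np.pi+.028)"
```

```text
t: 19.43
tool_pos: [523.9, 16.8, 150.3]
ee_rot: [3.136, -0.001, 1.524]
ft_force: [1.1, -0.6, -5.8]
finger_gap: 56.9
finger_force: 30.0
n 14 row [0.0004, 0.0003, -0.1175, 15.1, 10.5, 0.4]
```

```bash
python3 -m inch '[0,0,-0.1175,15.1,10.5,0.4,1, 0,0,-0.1175,15.1,10.5,0.4,1, 0,0,-0.1175,15.1,10.5,0.4,1, 0,0,-0.1175,15.1,10.5,0.4,1, 0,0,-0.1175,15.1,10.5,0.4,1, 0,0,-0.1175,15.1,10.5,0.4,1, 0,0,-0.1175,15.1,10.5,0.4,1]'; python3 -m inch '[0,0,-0.1175,15.1,10.5,0.4,1, 0,0,-0.1175,15.1,10.5,0.4,1, 0,0,-0.1175,15.1,10.5,0.4,1, 0,0,-0.1175,15.1,10.5,0.4,1, 0,0,-0.1175,15.1,10.5,0.4,1, 0,0,-0.1175,15.1,10.5,0.4,1, 0,0,-0.1175,15.1,10.5,0.4,1, 0,0,0,0,0,0,1]'; python3 - <<'E'
from h import *
im,C=cam("wrist");cv2.imwrite("pics/w13.png",im)
to([499.2,245,60],np.pi+.028,3)
h=cv2.cvtColor(im,cv2.COLOR_BGR2HSV); m=(h[...,0]>98)&(h[...,0]<130)&(h[...,1]>80)&(h[...,2]>25)
cs,_=cv2.findContours(m.astype(np.uint8),0,1);c=max(cs,key=cv2.contourArea)
ap=cv2.approxPolyDP(c,6,True)[:,0];print(np.c_[ap,ray(C,ap,4)[:,:2]].round(0).tolist())
E
```

```text
t: 20.02
tool_pos: [558.8, 137.2, 141.7]
ee_rot: [-3.14, -0.001, 2.353]
ft_force: [0.4, 0.2, -4.1]
finger_gap: 56.8
finger_force: 30.0
t: 20.68
tool_pos: [493.0, 247.5, 138.9]
ee_rot: [3.141, -0.005, -3.103]
ft_force: [-1.1, 0.3, -6.0]
finger_gap: 62.0
finger_force: 27.0
n 3 row [0.0, -0.0011, 0.0012, -1.6, -0.4, 26.3]
[[230.0, 157.0, 447.0, 187.0], [235.0, 282.0, 541.0, 189.0], [243.0, 302.0, 557.0, 195.0], [269.0, 225.0, 495.0, 214.0], [385.0, 255.0, 515.0, 301.0], [403.0, 285.0, 538.0, 317.0], [437.0, 305.0, 554.0, 345.0], [453.0, 299.0, 548.0, 357.0], [469.0, 163.0, 444.0, 355.0], [461.0, 156.0, 440.0, 348.0]]
```

The gap grew from 57 to 62, so the grip slackened. I'll look.

```bash
python3 -m inch '[0,0,0,0,0,0,1, 0,0,0,0,0,0,1]'; python3 - <<'E'
from h import *
im,C=cam("wrist");cv2.imwrite("pics/w14.png",im)
print(readout.get_obs()["finger_gap"])
E
```

```text
t: 20.9
tool_pos: [497.3, 244.1, 139.8]
ee_rot: [-3.141, -0.001, -3.116]
ft_force: [0.1, 0.9, -4.3]
finger_gap: 61.7
finger_force: 27.0
61.94177643892007
```

View pics/w14.png

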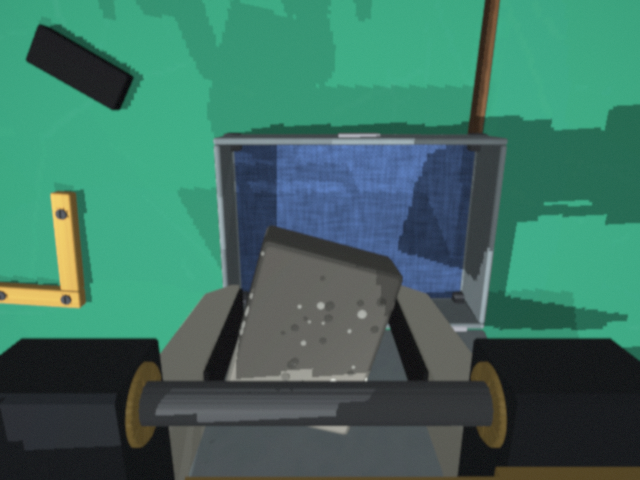

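The block turned about 0.3 rad clockwise in the grip. I'll set it down gently inside the case, then re-grip it square.

```bash
python3 -m inch '[0,0,0,-0.5,1.7,29,1, 0,0,0,-0.5,1.7,29,1, 0,0,0,-0.5,1.7,29,1, 0,0,0,-0.5,1.7,25,1, 0,0,0,0,0,0,1]'; python3 -m inch '[0,0,0,0,0,3,1, 0,0,0,0,0,3,1, 0,0,0,0,0,0,1]'
```

```text
t: 21.37
tool_pos: [497.5, 250.7, 24.3]
ee_rot: [-3.139, -0.005, -3.115]
ft_force: [-0.5, 0.5, -4.5]
finger_gap: 61.3
finger_force: 27.4
t: 21.62
tool_pos: [499.7, 251.8, 23.4]
ee_rot: [3.141, 0.002, -3.115]
ft_force: [0.2, 0.2, -4.9]
finger_gap: 61.0
finger_force: 27.4
```

```bash
python3 -m inch '[0,0,0,0,0,3,1, 0,0,0,0,0,0,1, 0,0,0,0,0,0,1]'; python3 -m inch '[0,0,0,0,0,3,1, 0,0,0,0,0,0,1, 0,0,0,0,0,0,1]'
```

```text
t: 21.87
tool_pos: [499.3, 251.9, 20.2]
ee_rot: [3.141, 0.001, -3.114]
ft_force: [-0.5, -0.8, -5.4]
finger_gap: 61.0
finger_force: 27.4
t: 22.12
tool_pos: [500.7, 252.0, 17.3]
ee_rot: [3.14, 0.003, -3.115]
ft_force: [5.0, -2.1, 2.4]
finger_gap: 60.8
finger_force: 28.2
```

Contact. I'll open, rise and measure the block's turn.

```bash
python3 -m inch '[0,0,0,0,0,0,-0.6, 0,0,0,0,0,0,-0.6, 0,0,0,0,0,-25,-0.6, 0,0,0,0,0,-30,-0.6, 0,0,0,0,0,-30,-0.6, 0,0,0,30,0,-20,-0.6, 0,0,0,30,0,0,-0.6, 0,0,0,0,0,0,-0.6]'; python3 - <<'E'
from h import *
im,C=cam("wrist");cv2.imwrite("pics/w15.png",im)
h=cv2.cvtColor(im,cv2.COLOR_BGR2HSV)
p=proj(C,[[499,252,32]])[0];print(p)
g=(h[...,1]<60)&(h[...,2]>75)
g=cv2.morphologyEx(g.astype(np.uint8),cv2.MORPH_OPEN,np.ones((3,3)))
n,l,s,_=cv2.connectedComponentsWithStats(g)
k=l[int(p[1]),int(p[0])];print(k,s[k])
if k: print([np.round(x,3) for x in rect(C,l==k,32)])
m=(h[...,0]>98)&(h[...,0]<130)&(h[...,1]>80)&(h[...,2]>25)
hull=cv2.convexHull(np.argwhere(m)[:,::-1].astype(np.int32));r=cv2.minAreaRect(ray(C,hull[:,0],4)[:,:2].astype(np.float32));print("lining",r)
E
```

```text
t: 22.78
tool_pos: [433.6, 249.8, 122.4]
ee_rot: [-3.141, -0.003, -3.111]
ft_force: [-1.4, -0.4, 0.0]
finger_gap: 74.4
finger_force: 0.0
[314.68808369 334.54212683]
6 [ 264  293  101   88 6828]
[array([507.137, 251.054]), array([57.119, 68.328]), np.float32(2.955)]
lining ((542.7477416992188, 256.0916748046875), (189.80169677734375, 510.51824951171875), 4.602945327758789)
```

The block lies at about (510,250) with yaw -0.187 (57 mm side confirmed; the far end is cut off by the gripper). I'll re-grip it aligned with its own faces.

```bash
python3 -c "
from h import *
to([510,250.3,50],np.pi-.187,4)"
```

```text
n 4 row [-0.0001, -0.0003, 0.0544, -18.5, 1.0, 18.0]
```

```bash
python3 -m inch '[0,0,0.0544,-18.5,1,18,-0.6, 0,0,0.0544,-18.5,1,18,-0.6, 0,0,0.0544,-18.5,1,18,-0.6, 0,0,0.0544,-18.5,1,18,-0.6, 0,0,0,0,0,0,-0.6]';  python3 -m inch '[0,0,0,0,0,13,-0.6, 0,0,0,0,0,13,-0.6, 0,0,0,0,0,10,-0.6, 0,0,0,0,0,0,-0.6, 0,0,0,0,0,0,1, 0,0,0,0,0,0,1, 0,0,0,0,0,0,1, 0,0,0,0,0,0,1, 0,0,0,0,0,0,1]';  python3 -c "
from h import *
to([499.2,246,17],np.pi+.028)"
```

```text
t: 23.25
tool_pos: [515.7, 249.3, 46.0]
ee_rot: [-3.14, -0.001, 2.947]
ft_force: [0.6, 0.5, -0.2]
finger_gap: 74.3
finger_force: 0.0
t: 24.0
tool_pos: [513.1, 250.1, 14.1]
ee_rot: [3.141, 0.001, 2.952]
ft_force: [-0.7, -1.6, 4.8]
finger_gap: 56.6
finger_force: 30.0
n 2 row [0.0001, 0.0003, -0.109, 6.6, -3.0, -1.4]
```

```bash
python3 -m inch '[0,0,0,0,0,-8,1, 0,0,-0.072,4.2,-1.5,0,1, 0,0,-0.072,4.2,-1.5,0,1, 0,0,-0.071,4.2,-1,0,1, 0,0,0,0,0,0,1, 0,0,0,0,0,0,1]'; python3 -c "
from h import *
to([501,246,20],np.pi+.028)"
```

```text
t: 24.5
tool_pos: [499.9, 247.6, 21.7]
ee_rot: [3.142, -0.0, -3.119]
ft_force: [0.6, -0.3, -4.7]
finger_gap: 56.8
finger_force: 30.0
n 1 row [0.0001, -0.0002, -0.0051, -1.1, -1.6, 1.7]
```

```bash
python3 -m inch '[0,0,-0.005,-1,-1.6,4,1, 0,0,0,0,0,2.5,1, 0,0,0,0,0,0,1, 0,0,0,0,0,0,1]'; python3 -m inch '[0,0,0,0,0,1.5,1, 0,0,0,0,0,0,1]';  python3 -m inch '[0,0,0,0,0,0,-0.5, 0,0,0,0,0,0,-0.5, 0,0,0,0,0,-25,-0.5, 0,0,0,0,0,-30,-0.5, 0,0,0,0,0,-30,-0.5, 0,0,0,30,0,-30,-0.5, 0,0,0,30,0,-30,-0.5, 0,0,0,20,0,0,-0.5, 0,0,0,0,0,0,-0.5]'; python3 - <<'E'
from h import *
im,C=cam("wrist");cv2.imwrite("pics/w16.png",im)
h=cv2.cvtColor(im,cv2.COLOR_BGR2HSV)
p=proj(C,[[500,246,32]])[0]
g=((h[...,1]<60)&(h[...,2]>75)).astype(np.uint8)
g=cv2.morphologyEx(g,cv2.MORPH_OPEN,np.ones((3,3)))
n,l,s,_=cv2.connectedComponentsWithStats(g)
k=l[int(p[1]),int(p[0])];print(p,k,s[k])
if k: print([np.round(x,3) for x in rect(C,l==k,32)])
m=(h[...,0]>98)&(h[...,0]<130)&(h[...,1]>80)&(h[...,2]>25);m[:,:100]=0;m[:,540:]=0;m[420:]=0
n,l,s,_=cv2.connectedComponentsWithStats(m.astype(np.uint8));ks=[k for k in range(1,n) if s[k,4]>150];print(s[ks].tolist())
hull=cv2.convexHull(np.argwhere(np.isin(l,ks))[:,::-1].astype(np.int32));print([np.round(x,3) for x in cv2.minAreaRect(ray(C,hull[:,0],4)[:,:2].astype(np.float32))])
E
```

```text
t: 24.83
tool_pos: [501.0, 246.0, 14.6]
ee_rot: [-3.141, -0.0, -3.112]
ft_force: [-0.3, -0.3, -5.5]
finger_gap: 56.7
finger_force: 30.0
t: 25.0
tool_pos: [501.1, 246.1, 14.1]
ee_rot: [-3.142, 0.0, -3.112]
ft_force: [-1.7, -0.7, 4.9]
finger_gap: 56.6
finger_force: 30.0
t: 25.75
tool_pos: [419.0, 243.8, 159.2]
ee_rot: [3.141, 0.001, -3.109]
ft_force: [-0.5, 0.6, 0.6]
finger_gap: 69.7
finger_force: 0.0
[313.71239285 327.720506  ] 5 [ 277  281   76   88 6469]
[array([498.455, 246.426]), array([56.95 , 74.344]), np.float32(0.031)]
[[242, 256, 210, 116, 12254]]
[array([503.522, 271.863]), array([105.416, 167.99 ]), np.float64(1.292)]
```

The block is flat and square in the case at (498.5,246.4), yaw 0.031. Next are the punches, so I re-measure them and check the tall things nearby.

```bash
cat >> h.py <<'E'
def items():
    im,C=cam("top"); h=cv2.cvtColor(im,cv2.COLOR_BGR2HSV)
    g=(h[...,0]>60)&(h[...,0]<92)&(h[...,1]>110)
    m=~g; n,l,s,_=cv2.connectedComponentsWithStats(m[150:260,200:400].astype(np.uint8))
    for k in range(1,n):
        if 60<s[k,4]<900 :
            q=np.zeros(m.shape,bool);q[150:260,200:400]=l==k;w=im[q].mean(0).astype(int)
            c,sz,a=rect(C,q,9);print("px",s[k,:2]+[200,150],"xy",c.round(0),np.round(sz,0),"ang",round(float(a),3),"bgr",w)
    return im,C
E
python3 - <<'E'
from h import *
im,C=items();cv2.imwrite("pics/top2.png",im)
print(ray(C,[(270,150),(260,130),(316,160),(440,170)],0).round(0).tolist(), ray(C,[(190,125),(180,172),(220,148)],0).round(0).tolist())
to([697,135,150],np.pi-.1)
E
```

```text
px [253 165] xy [696. 135.] [11. 85.] ang 3.039 bgr [100 114 111]
px [327 175] xy [699. -30.] [27. 64.] ang 0.092 bgr [ 35  48 152]
px [364 177] xy [ 694. -107.] [ 9. 80.] ang 3.132 bgr [134 150 140]
px [276 178] xy [676.  81.] [10. 75.] ang 0.457 bgr [ 95 111 105]
px [279 241] xy [553.  13.] [ 40. 118.] ang 1.672 bgr [ 40 122 155]
[[780.0, 121.0, 0.0], [827.0, 151.0, -0.0], [766.0, 14.0, 0.0], [771.0, -267.0, 0.0]] [[823.0, 313.0, 0.0], [706.0, 316.0, 0.0], [773.0, 236.0, 0.0]]
n 9 row [0.0001, 0.0002, 0.0145, -30.9, -11.3, 0.9]
```

Punch 1 has been knocked and is now at (676,81), angle 0.457. I fetch the 87 mm one at (696,135) first, flying above the open lid at z = 240.

```bash
python3 -m inch '[0,0,0,0,0,-27,0.4, 0,0,0,0,0,-27,0.4, 0,0,0.013,-28,-10,-27,0.4, 0,0,0.013,-28,-10,0,0.4, 0,0,0.013,-28,-10,0,0.4, 0,0,0.013,-28,-10,0,0.4, 0,0,0.013,-28,-11,0,0.4, 0,0,0.013,-28,-12,0,0.4, 0,0,0.013,-28,-12,0,0.4, 0,0,0.013,-28,-12,0,0.4]';python3 -c "
from h import *
to([696,135,60],np.pi-.103)"
```

```text
t: 26.68
tool_pos: [646.8, 152.0, 237.2]
ee_rot: [-3.141, -0.001, 3.066]
ft_force: [-0.6, 0.2, 0.6]
finger_gap: 27.7
finger_force: 0.0
n 6 row [-0.0001, -0.0001, 0.0046, -8.4, -2.1, 29.5]
```

```bash
python3 -m inch '[0,0,0.0046,-8.4,-2.1,29,0.4, 0,0,0.0046,-8.4,-2.1,29,0.4, 0,0,0.0046,-8.4,-2.1,29,0.4, 0,0,0.0046,-8.4,-2.1,29,0.4, 0,0,0.0046,-8.4,-2.1,29,0.4, 0,0,0.0046,-8,-2,29,0.4, 0,0,0,0,0,0,0.4, 0,0,0,0,0,0,0.4]'; python3 - <<'E'
from h import *
im,C=cam("wrist");cv2.imwrite("pics/w17.png",im)
h=cv2.cvtColor(im,cv2.COLOR_BGR2HSV);g=~((h[...,0]>60)&(h[...,0]<95)&(h[...,1]>90))
p=proj(C,[[670,137,8],[696,135,8],[720,131,8]]);print(p.round(0).tolist())
n,l,s,_=cv2.connectedComponentsWithStats(g.astype(np.uint8))
for q in p:
    k=l[int(q[1]),int(q[0])]
    print(k,s[k]); 
    if k: print([np.round(x,3) for x in rect(C,l==k,9)])
to([696,135,5],np.pi-.103)
E
```

```text
t: 27.35
tool_pos: [692.7, 135.6, 62.0]
ee_rot: [-3.14, -0.004, 3.039]
ft_force: [-0.1, 0.4, 0.3]
finger_gap: 28.0
finger_force: 0.0
[[312.0, 222.0], [314.0, 268.0], [311.0, 308.0]]
5 [ 305  192   17  148 2381]
[array([696.655, 134.706]), array([ 9.027, 85.965]), np.float32(3.031)]
5 [ 305  192   17  148 2381]
[array([696.655, 134.706]), array([ 9.027, 85.965]), np.float32(3.031)]
5 [ 305  192   17  148 2381]
[array([696.655, 134.706]), array([ 9.027, 85.965]), np.float32(3.031)]
n 2 row [-0.0002, -0.0005, 0.0005, -1.4, -0.5, 29.5]
```

```bash
python3 -m inch '[0,0,0,-2,-0.5,20,0.4, 0,0,0.008,-2,-0.5,20,0.4, 0,0,0,0,0,16.5,0.4, 0,0,0,0,0,0,0.4, 0,0,0,0,0,0,1, 0,0,0,0,0,0,1, 0,0,0,0,0,0,1, 0,0,0,0,0,0,1]'; python3 -m inch '[0,0,0,0,0,-30,1, 0,0,0,0,0,-30,1, 0,0,0,0,0,-30,1, 0,0,0,0,0,-30,1, 0,0,0,0,0,-30,1, 0,0,0,0,0,-30,1, 0,0,0,0,0,-30,1, 0,0,0,0,0,-27,1, 0,0,0,0,0,0,1]'; python3 -c "
from h import *
to([499,331,235],np.pi+.026)"
```

```text
t: 28.07
tool_pos: [697.9, 135.4, 9.6]
ee_rot: [3.141, 0.002, 3.032]
ft_force: [-0.2, -0.7, -0.3]
finger_gap: 5.8
finger_force: 0.0
t: 28.82
tool_pos: [699.6, 135.7, 252.3]
ee_rot: [3.138, 0.009, 3.032]
ft_force: [0.5, -0.2, 0.4]
finger_gap: 0.7
finger_force: 0.0
n 9 row [0.0003, 0.0011, -0.0151, 23.4, 20.6, 1.8]
```

The fingers closed above the punch (z was 9.6). I'll repeat lower.

```bash
python3 -m inch '[0,0,0,0.5,0,32,0.4, 0,0,0,0.5,0,32,0.4, 0,0,0,0.5,0,32,0.4, 0,0,0,0.5,0,32,0.4, 0,0,0,0.5,0,32,0.4, 0,0,0,0.5,0,32,0.4, 0,0,0,0,0,0,0.4, 0,0,0,0,0,0,0.4]'; python3 - <<'E'
from h import *
im,C=cam("wrist")
h=cv2.cvtColor(im,cv2.COLOR_BGR2HSV);g=~((h[...,0]>60)&(h[...,0]<95)&(h[...,1]>90))
p=proj(C,[[685,136,8]])
n,l,s,_=cv2.connectedComponentsWithStats(g.astype(np.uint8))
for q in p:
    k=l[int(q[1]),int(q[0])]
    print(k,s[k]); 
    if k: print([np.round(x,3) for x in rect(C,l==k,9)])
to([697,135,4],np.pi-.11)
E
```

```text
t: 29.48
tool_pos: [693.1, 135.3, 52.0]
ee_rot: [-3.141, -0.003, 3.032]
ft_force: [0.6, -1.1, 0.4]
finger_gap: 27.9
finger_force: 0.0
4 [ 304  195   18  153 2521]
[array([696.519, 134.327]), array([ 8.691, 85.546]), np.float32(3.035)]
n 2 row [0.0, 0.0002, 0.0002, -1.3, -0.2, 24.9]
```

```bash
python3 -m inch '[0,0,0,-1.5,-0.5,20,0.4, 0,0,0,-1.5,-0.5,20,0.4, 0,0,0,0,0,7,0.4, 0,0,0,0,0,0,0.4, 0,0,0,0,0,0,0.4, 0,0,0,0,0,0,0.4]'
```

```text
t: 30.03
tool_pos: [698.0, 134.5, 7.9]
ee_rot: [3.141, 0.002, 3.032]
ft_force: [0.3, 0.4, -0.1]
finger_gap: 28.0
finger_force: 0.0
```

```bash
python3 -m inch '[0,0,0,0,0,4.5,0.4, 0,0,0,0,0,0,0.4, 0,0,0,0,0,0,1, 0,0,0,0,0,0,1, 0,0,0,0,0,0,1, 0,0,0,0,0,0,1]'; python3 -m inch '[0,0,0,0,0,-30,1, 0,0,0,0,0,-30,1, 0,0,0,0,0,-30,1, 0,0,0,0,0,-30,1, 0,0,0,0,0,-30,1, 0,0,0,0,0,-30,1, 0,0,0,0,0,-30,1, 0,0,0,0,0,-27,1, 0,0,0,0,0,0,1]'; python3 -c "
from h import *
to([499,331,240],np.pi+.026)"
```

```text
t: 30.53
tool_pos: [697.0, 134.2, 1.4]
ee_rot: [3.142, 0.0, 3.032]
ft_force: [0.9, -0.4, 0.9]
finger_gap: 8.0
finger_force: 30.0
t: 31.28
tool_pos: [699.4, 134.7, 244.7]
ee_rot: [3.139, 0.008, 3.032]
ft_force: [0.5, 0.6, 0.2]
finger_gap: 7.7
finger_force: 30.0
n 9 row [0.0003, 0.0009, -0.0151, 23.3, 20.7, 0.5]
```

```bash
python3 -m inch '[0,0,-0.0151,23.3,20.7,0.5,1, 0,0,-0.0151,23.3,20.7,0.5,1, 0,0,-0.0151,23.3,20.7,0.5,1, 0,0,-0.0151,23.3,20.7,0.5,1, 0,0,-0.0151,23.3,20.7,0.5,1, 0,0,-0.0151,23.3,20.7,0.5,1, 0,0,-0.0151,23.3,20.7,0.5,1, 0,0,-0.0151,23.3,20.7,0.5,1, 0,0,-0.0151,23.3,20.7,0.5,1, 0,0,0,0,0,20,1]'; python3 -m inch '[0,0,0,0,0,30,1, 0,0,0,0,0,30,1, 0,0,0,0,0,30,1, 0,0,0,0,0,30,1, 0,0,0,0,0,30,1, 0,0,0,0,0,0,1, 0,0,0,0,0,0,1]'; python3 -c "
from h import *
to([499,331,13],np.pi+.026)"
```

```text
t: 32.12
tool_pos: [492.9, 336.7, 216.5]
ee_rot: [3.136, 0.002, -3.107]
ft_force: [0.3, 1.1, -0.5]
finger_gap: 8.1
finger_force: 30.0
t: 32.7
tool_pos: [495.9, 329.8, 62.8]
ee_rot: [-3.139, -0.003, -3.115]
ft_force: [1.0, 0.2, 0.3]
finger_gap: 8.2
finger_force: 30.0
n 2 row [-0.0011, -0.0014, 0.0003, -1.6, 0.6, 24.9]
```

```bash
python3 -m inch '[0,0,0,-1.5,0,25,1, 0,0,0,-1.5,0,25,1, 0,0,0,0,0,3,1, 0,0,0,0,0,0,1, 0,0,0,0,0,0,0.68, 0,0,0,0,0,0,0.68, 0,0,0,0,0,0,0.68]'; python3 -m inch '[0,0,0,0,0,-30,0.6, 0,0,0,0,0,-30,0.6, 0,0,0,0,0,-30,0.5, 0,0,0,0,0,-30,0.4, 0,0,0,0,0,-30,0.4, 0,0,0,0,0,-30,0.4, 0,0,0,0,0,-30,0.4, 0,0,0,0,0,-15,0.4]';python3 - <<'E'
from h import *
items()
to([675,81,235],np.pi+.457)
E
```

```text
t: 33.28
tool_pos: [500.6, 331.0, 12.6]
ee_rot: [3.14, 0.002, -3.115]
ft_force: [-0.3, 0.7, -0.4]
finger_gap: 15.0
finger_force: 0.0
t: 33.95
tool_pos: [500.7, 331.1, 240.9]
ee_rot: [3.138, 0.005, -3.116]
ft_force: [0.2, 0.2, -0.1]
finger_gap: 28.0
finger_force: 0.0
px [327 175] xy [699. -30.] [27. 64.] ang 0.092 bgr [ 34  47 151]
px [364 177] xy [ 694. -107.] [ 9. 80.] ang 3.132 bgr [133 149 139]
px [276 178] xy [676.  81.] [10. 75.] ang 0.457 bgr [ 94 110 104]
px [279 241] xy [553.  13.] [ 40. 118.] ang 1.672 bgr [ 40 121 154]
n 9 row [0.0004, 0.0009, -0.0479, -12.9, -31.6, 0.8]
```

```bash
python3 -m inch '[0,0,-0.048,-12.9,-31.6,0.8,0.4, 0,0,-0.048,-12.9,-31.6,0.8,0.4, 0,0,-0.048,-12.9,-31.6,0.8,0.4, 0,0,-0.048,-12.9,-31.6,0.8,0.4, 0,0,-0.048,-12.9,-31.6,0.8,0.4, 0,0,-0.048,-12.9,-31.6,0.8,0.4, 0,0,-0.048,-12.9,-31.6,0.8,0.4, 0,0,-0.048,-12.9,-31.6,0.8,0.4, 0,0,-0.048,-12.9,-31.6,0.8,0.4]'; python3 -m inch '[0,0,0,0,0,32,0.4, 0,0,0,0,0,32,0.4, 0,0,0,0,0,32,0.4, 0,0,0,0,0,32,0.4, 0,0,0,0,0,32,0.4, 0,0,0,0,0,25,0.4, 0,0,0,0,0,0,0.4, 0,0,0,0,0,0,0.4]'; cat >> h.py <<'E'
def near(x,y,z=9):
    im,C=cam("wrist")
    h=cv2.cvtColor(im,cv2.COLOR_BGR2HSV);g=~((h[...,0]>60)&(h[...,0]<95)&(h[...,1]>90))
    q=proj(C,[[x,y,z]])[0]
    n,l,s,_=cv2.connectedComponentsWithStats(g.astype(np.uint8));k=l[int(q[1]),int(q[0])];print(q.round(0),k,s[k])
    if k: print([np.round(v,3) for v in rect(C,l==k,z)])
E
python3 -c "
from h import *
near(676,81);near(665,75);to([676,81,4],np.pi+.457)"
```

```text
t: 34.75
tool_pos: [673.9, 78.0, 229.4]
ee_rot: [-3.141, 0.0, -2.681]
ft_force: [0.9, 0.5, 0.7]
finger_gap: 27.8
finger_force: 0.0
t: 35.42
tool_pos: [672.7, 79.9, 43.2]
ee_rot: [3.141, -0.002, -2.683]
ft_force: [-0.2, 0.2, 0.6]
finger_gap: 27.7
finger_force: 0.0
[313. 281.] 4 [ 302  210   18  138 2154]
[array([677.338,  79.915]), array([ 8.333, 74.682]), np.float32(0.449)]
[313. 254.] 4 [ 303  207   18  138 2122]
[array([677.434,  80.159]), array([ 8.316, 75.003]), np.float32(0.449)]
n 2 row [-0.0003, 0.0011, 0.0007, -0.8, 0.0, 20.8]
```

```bash
python3 -m inch '[0,0,0,-2,-1,20,0.4, 0,0,0,-2,-1,18,0.4, 0,0,0,0,0,4,0.4, 0,0,0,0,0,0,0.4, 0,0,0,0,0,0,0.4, 0,0,0,0,0,0,0.4]'
```

```text
t: 36.02
tool_pos: [678.7, 80.1, 3.4]
ee_rot: [-3.141, 0.002, -2.683]
ft_force: [0.1, 0.2, -0.1]
finger_gap: 27.7
finger_force: 0.0
```

```bash
python3 -m inch '[0,0,0,0,0,0,1, 0,0,0,0,0,0,1, 0,0,0,0,0,0,1, 0,0,0,0,0,0,1]'; python3 -m inch '[0,0,0,0,0,-30,1, 0,0,0,0,0,-30,1, 0,0,0,0,0,-30,1, 0,0,0,0,0,-30,1, 0,0,0,0,0,-30,1, 0,0,0,0,0,-30,1, 0,0,0,0,0,-30,1, 0,0,0,0,0,-27,1, 0,0,0,0,0,0,1]'; python3 -c "
from h import *
to([499,303,240],np.pi+.026)"
```

```text
t: 36.35
tool_pos: [678.1, 80.0, 2.1]
ee_rot: [-3.141, 0.001, -2.683]
ft_force: [-0.4, -0.9, 3.8]
finger_gap: 7.6
finger_force: 30.0
t: 37.1
tool_pos: [680.3, 80.4, 244.8]
ee_rot: [-3.139, 0.008, -2.684]
ft_force: [0.5, 0.1, 0.9]
finger_gap: 7.4
finger_force: 30.0
n 9 row [-0.0001, 0.0009, 0.048, 13.0, 29.4, 0.4]
```

```bash
python3 -m inch '[0,0,0.048,13,29.4,0.4,1, 0,0,0.048,13,29.4,0.4,1, 0,0,0.048,13,29.4,0.4,1, 0,0,0.048,13,29.4,0.4,1, 0,0,0.048,13,29.4,0.4,1, 0,0,0.048,13,29.4,0.4,1, 0,0,0.048,13,29.4,0.4,1, 0,0,0.048,13,29.4,0.4,1, 0,0,0.048,13,29.4,0.4,1, 0,0,0,0,0,20,1]'; python3 -m inch '[0,0,0,0,0,30,1, 0,0,0,0,0,30,1, 0,0,0,0,0,30,1, 0,0,0,0,0,30,1, 0,0,0,0,0,30,1, 0,0,0,0,0,0,1, 0,0,0,0,0,0,1]'; python3 -c "
from h import *
to([500,304,15],np.pi+.026)"
```

```text
t: 37.93
tool_pos: [494.2, 310.6, 217.7]
ee_rot: [3.135, 0.003, -3.11]
ft_force: [0.5, 1.1, -0.1]
finger_gap: 7.4
finger_force: 30.0
t: 38.52
tool_pos: [495.8, 302.1, 64.0]
ee_rot: [-3.14, -0.003, -3.115]
ft_force: [0.2, -0.1, 0.5]
finger_gap: 7.2
finger_force: 30.0
n 2 row [-0.001, -0.0015, 0.0003, -2.2, 0.9, 24.5]
```

```bash
python3 -m inch '[0,0,0,-2,0.5,25,1, 0,0,0,-2,0.5,24,1, 0,0,0,0,0,3,1, 0,0,0,0,0,0,1, 0,0,0,0,0,0,0.68, 0,0,0,0,0,0,0.68, 0,0,0,0,0,0,0.68]'; python3 -m inch '[0,0,0,0,0,-30,0.6, 0,0,0,0,0,-30,0.6, 0,0,0,0,0,-30,0.5, 0,0,0,0,0,-30,0.4, 0,0,0,0,0,-30,0.4, 0,0,0,0,0,-30,0.4, 0,0,0,0,0,-30,0.4, 0,0,0,0,0,-15,0.4]';python3 - <<'E'
from h import *
items()
to([694,-107.5,200],np.pi-.01)
E
```

```text
t: 39.1
tool_pos: [501.4, 304.2, 14.7]
ee_rot: [3.14, 0.002, -3.115]
ft_force: [0.0, 0.0, -0.1]
finger_gap: 14.5
finger_force: 0.0
t: 39.77
tool_pos: [501.5, 304.3, 242.9]
ee_rot: [3.139, 0.005, -3.115]
ft_force: [0.4, -0.1, -0.1]
finger_gap: 27.8
finger_force: 0.0
px [327 175] xy [699. -30.] [27. 64.] ang 0.092 bgr [ 34  47 151]
px [364 177] xy [ 694. -107.] [ 9. 80.] ang 3.132 bgr [133 149 140]
px [279 241] xy [553.  13.] [ 40. 118.] ang 1.672 bgr [ 40 121 154]
n 14 row [0.0003, 0.0005, 0.0026, -13.4, -29.6, 3.2]
```

```bash
python3 -m inch '[0,0,0.0026,-19,-37,0,0.4, 0,0,0.0026,-19,-37,0,0.4, 0,0,0.0026,-19,-37,0,0.4, 0,0,0.0026,-19,-37,0,0.4, 0,0,0.0026,-19,-37,0,0.4, 0,0,0.0026,-19,-37,0,0.4, 0,0,0.0026,-19,-37,0,0.4, 0,0,0.0026,-19,-37,0,0.4, 0,0,0.0026,-18,-37,10,0.4, 0,0,0.0026,-17,-37,20,0.4]'; python3 -c "
from h import *
to([693,-107.5,52],np.pi-.01)"
```

```text
t: 40.65
tool_pos: [693.4, -62.5, 212.3]
ee_rot: [-3.141, 0.005, 3.141]
ft_force: [0.4, -0.6, 0.4]
finger_gap: 27.5
finger_force: 0.0
n 5 row [-0.0001, 0.001, 0.0019, 0.1, -9.0, 32.1]
```

```bash
python3 -m inch '[0,0,0.002,0,-9,32,0.4, 0,0,0.002,0,-9,32,0.4, 0,0,0.002,0,-9,32,0.4, 0,0,0.002,0,-9,32,0.4, 0,0,0.002,0,-9,30,0.4, 0,0,0,0,0,0,0.4, 0,0,0,0,0,0,0.4]'; python3 -c "
from h import *
near(680,-107.5);to([694,-107.5,3],np.pi-.01)"
```

```text
t: 41.23
tool_pos: [690.2, -105.1, 51.2]
ee_rot: [3.141, -0.003, 3.131]
ft_force: [0.0, 0.3, 0.2]
finger_gap: 27.8
finger_force: 0.0
[309. 251.] 3 [ 301  201   15  143 2085]
[array([ 693.701, -108.332]), array([ 7.565, 79.671]), np.float32(3.13)]
n 2 row [0.0002, 0.0002, 0.0001, -1.2, -1.6, 25.0]
```

```bash
python3 -m inch '[0,0,0,-1.5,-2,22,0.4, 0,0,0,-1,-1.5,22,0.4, 0,0,0,0,0,5,0.4, 0,0,0,0,0,0,0.4, 0,0,0,0,0,0,0.4, 0,0,0,0,0,0,0.4]'
```

```text
t: 41.78
tool_pos: [695.0, -107.9, 5.0]
ee_rot: [-3.142, 0.003, 3.132]
ft_force: [-0.1, 0.1, 0.5]
finger_gap: 28.0
finger_force: 0.0
```

```bash
python3 -m inch '[0,0,0,0,0,2.5,0.4, 0,0,0,0,0,0,0.4, 0,0,0,0,0,0,1, 0,0,0,0,0,0,1, 0,0,0,0,0,0,1, 0,0,0,0,0,0,1]'; python3 -m inch '[0,0,0,0,0,-30,1, 0,0,0,0,0,-30,1, 0,0,0,0,0,-30,1, 0,0,0,0,0,-30,1, 0,0,0,0,0,-30,1, 0,0,0,0,0,-30,1, 0,0,0,0,0,-30,1, 0,0,0,0,0,-27,1, 0,0,0,0,0,0,1]'; python3 -c "
from h import *
to([499,318,240],np.pi+.026)"
```

```text
t: 42.28
tool_pos: [693.9, -108.4, 0.5]
ee_rot: [-3.142, 0.0, 3.132]
ft_force: [-0.4, 0.3, 0.9]
finger_gap: 6.2
finger_force: 30.2
t: 43.03
tool_pos: [696.2, -108.7, 243.6]
ee_rot: [-3.141, 0.008, 3.132]
ft_force: [0.8, 0.7, -0.6]
finger_gap: 6.3
finger_force: 30.0
n 14 row [-0.0001, 0.0006, -0.0026, 13.9, 30.6, 0.2]
```

```bash
python3 -m inch '[0,0,-0.0026,13.9,30.6,0,1, 0,0,-0.0026,13.9,30.6,0,1, 0,0,-0.0026,13.9,30.6,0,1, 0,0,-0.0026,13.9,30.6,0,1, 0,0,-0.0026,13.9,30.6,0,1, 0,0,-0.0026,13.9,30.6,0,1, 0,0,-0.0026,13.9,30.6,0,1]'; python3 -m inch '[0,0,-0.0026,13.9,30.6,0,1, 0,0,-0.0026,13.9,30.6,0,1, 0,0,-0.0026,13.9,30.6,0,1, 0,0,-0.0026,13.9,30.6,0,1, 0,0,-0.0026,13.9,30.6,0,1, 0,0,-0.0026,13.9,30.6,0,1, 0,0,-0.0026,13.9,30.6,0,1, 0,0,0,0,0,20,1]'; python3 -m inch '[0,0,0,0,0,30,1, 0,0,0,0,0,30,1, 0,0,0,0,0,30,1, 0,0,0,0,0,30,1, 0,0,0,0,0,30,1, 0,0,0,0,0,0,1, 0,0,0,0,0,0,1]'; python3 -c "
from h import *
to([500,318,17],np.pi+.026)"
```

```text
t: 43.62
tool_pos: [595.8, 107.3, 237.0]
ee_rot: [-3.141, -0.0, -3.133]
ft_force: [0.5, 1.3, 0.0]
finger_gap: 6.4
finger_force: 30.0
t: 44.28
tool_pos: [493.5, 327.0, 219.9]
ee_rot: [3.135, 0.003, -3.107]
ft_force: [0.3, 1.2, -1.2]
finger_gap: 6.6
finger_force: 30.0
t: 44.87
tool_pos: [495.1, 318.1, 66.2]
ee_rot: [-3.139, -0.003, -3.115]
ft_force: [-0.8, -0.1, 0.1]
finger_gap: 6.3
finger_force: 30.0
n 2 row [-0.0011, -0.0015, 0.0005, -2.5, -0.1, 24.6]
```

```bash
python3 -m inch '[0,0,0,-2,-0.5,24,1, 0,0,0,-2,-0.5,23,1, 0,0,0,0,0,2,1, 0,0,0,0,0,0,1, 0,0,0,0,0,0,1]'; python3 -m inch '[0,0,0,0,0,0,0.68, 0,0,0,0,0,0,0.68, 0,0,0,0,0,0,0.68]'; python3 -m inch '[0,0,0,0,0,-30,0.6, 0,0,0,0,0,-30,0.6, 0,0,0,20,-10,-30,0.5, 0,0,0,30,-10,-30,0.4, 0,0,0,30,-10,-30,0.4, 0,0,0,0,0,0,0.4, 0,0,0,0,0,0,0.4]'; python3 - <<'E'
from h import *
im,C=cam("wrist");cv2.imwrite("pics/w18.png",im)
h=cv2.cvtColor(im,cv2.COLOR_BGR2HSV); g=((h[...,1]<75)&(h[...,2]>55)).astype(np.uint8)
n,l,s,_=cv2.connectedComponentsWithStats(g)
for k in range(1,n):
    if 150<s[k,4]<15000:
        try:
            c,sz,a=rect(C,l==k,13); 
            if 420<c[0]<570 and 180<c[1]<365: print(s[k].tolist(),c.round(1),np.round(sz,1),round(float(a),3))
        except Exception as e: pass
E
```

```text
t: 45.28
tool_pos: [500.7, 318.3, 20.2]
ee_rot: [3.141, 0.001, -3.115]
ft_force: [0.2, 1.5, -1.1]
finger_gap: 6.2
finger_force: 30.0
t: 45.53
tool_pos: [500.5, 318.0, 19.5]
ee_rot: [3.141, 0.001, -3.115]
ft_force: [0.0, 0.0, -0.5]
finger_gap: 14.6
finger_force: 0.0
t: 46.12
tool_pos: [423.2, 286.7, 168.1]
ee_rot: [3.139, 0.003, -3.114]
ft_force: [0.6, 0.6, -0.5]
finger_gap: 27.7
finger_force: 0.0
[167, 224, 248, 158, 11991] [501.3 270.3] [142.8 195.8] 1.595
[328, 263, 12, 84, 872] [499.3 304.9] [ 9.1 75.5] 0.035
[222, 264, 77, 118, 6223] [519.3 244.7] [ 62.7 109.1] 3.138
[276, 359, 81, 22, 1720] [560.6 292.1] [21.1 70.1] 1.595
```

```bash
python3 - <<'E'
from h import *
im,C=cam("wrist");h=cv2.cvtColor(im,cv2.COLOR_BGR2HSV)
for x in(475,500,525):
    ys=np.arange(270,362,2);p=proj(C,np.c_[np.full(len(ys),x),ys,np.full(len(ys),12)]).round().astype(int)
    print(x,"".join("b" if (98<h[v,u,0]<130 and h[v,u,1]>80) else "#" for u,v in p))
E
```

```text
475 ###bbbbbbbbbbbb#####bb#####b#####bbbbbbbbb####
500 ###bbbbbbbbbbbbb####bbb#######################
525 ####bbbbbbbbbbbb####bbb#######################
```

All three punches lie on the case floor, at y≈304, 318 and 331. Now shut the sound lid: go above its bar, grip it and run the arc backwards.

```bash
python3 -m inch '[0,0,0,0,0,-33,0.4, 0,0,0,0,0,-33,0.4, 0,0,0,0,0,-33,0.4, 0,0,0,0,0,0,0.4]';python3 -c "
from h import *
to([607,276.5,260],1.599,14)"
```

```text
t: 46.55
tool_pos: [426.3, 288.4, 269.0]
ee_rot: [3.138, 0.005, -3.116]
ft_force: [1.4, 0.4, -0.6]
finger_gap: 27.5
finger_force: 0.0
n 14 row [0.0005, 0.0001, 0.112, -11.5, 8.5, 0.7]
```

```bash
python3 -m inch '[0,0,0.112,-11.5,8.5,0.7,0.3, 0,0,0.112,-11.5,8.5,0.7,0.3, 0,0,0.112,-11.5,8.5,0.7,0.3, 0,0,0.112,-11.5,8.5,0.7,0.3, 0,0,0.112,-11.5,8.5,0.7,0.3, 0,0,0.112,-11.5,8.5,0.7,0.3, 0,0,0.112,-11.5,8.5,0.7,0.3]';python3 -m inch '[0,0,0.112,-11.5,8.5,0.7,0.3, 0,0,0.112,-11.5,8.5,0.7,0.3, 0,0,0.112,-11.5,8.5,0.7,0.3, 0,0,0.112,-11.5,8.5,0.7,0.3, 0,0,0.112,-11.5,8.5,0.7,0.3, 0,0,0.112,-11.5,8.5,0.7,0.3, 0,0,0.112,-11.5,8.5,0.7,0.3, 0,0,0,0,0,0,0.3, 0,0,0,0,0,0,0.3]';python3 -c "
from h import *
to([606,276.5,193],1.599,3)"
```

```text
t: 47.13
tool_pos: [517.1, 318.4, 257.8]
ee_rot: [-3.14, 0.0, 2.379]
ft_force: [0.2, 0.2, 0.5]
finger_gap: 32.7
finger_force: 0.0
t: 47.88
tool_pos: [603.9, 274.5, 253.1]
ee_rot: [-3.14, 0.002, 1.602]
ft_force: [-0.2, 0.7, -0.2]
finger_gap: 32.5
finger_force: 0.0
n 3 row [-0.0005, 0.0007, 0.0011, 0.7, 0.7, 20.0]
```

```bash
python3 -m inch '[0,0,0,0.7,1,21,0.3, 0,0,0,0.7,1,21,0.3, 0,0,0,0.7,1,20,0.3, 0,0,0,0,0,0,0.3, 0,0,0,0,0,0,1, 0,0,0,0,0,0,1, 0,0,0,0,0,0,1, 0,0,0,0,0,0,1]'
```

```text
t: 48.55
tool_pos: [607.1, 277.4, 194.3]
ee_rot: [3.14, -0.001, 1.601]
ft_force: [0.0, 0.3, 0.3]
finger_gap: 10.3
finger_force: 0.1
```

Gripped, so I go back along the arc.

```bash
python3 -m inch '[0,0,0,0,0,0,1, 0,0,0,0,-8,-2,1, 0,0,0,0,-16.3,-3.3,1, 0,0,0,0,-16.5,-1.6,1, 0,0,0,0,-16.6,0,1, 0,0,0,0,-16.5,1.7,1, 0,0,0,0,-16.3,3.3,1, 0,0,0,0,-15.8,4.9,1, 0,0,0,0,-15.3,6.5,1, 0,0,0,0,-14.6,8,1]'; python3 -m inch '[0,0,0,0,-13.7,9.4,1, 0,0,0,0,-12.7,10.7,1, 0,0,0,0,-11.6,11.9,1, 0,0,0,0,-10.3,13,1, 0,0,0,0,-9,14,1, 0,0,0,0,-7.5,14.8,1, 0,0,0,0,-6,15.5,1, 0,0,0,0,-4.4,16,1]'
```

```text
t: 49.38
tool_pos: [470.5, 274.1, 176.1]
ee_rot: [3.139, -0.002, 1.601]
ft_force: [4.9, 4.8, -6.1]
finger_gap: 9.1
finger_force: 30.0
t: 50.05
tool_pos: [397.6, 272.4, 70.6]
ee_rot: [3.135, -0.003, 1.601]
ft_force: [9.5, 1.6, -1.0]
finger_gap: 8.8
finger_force: 30.0
```

```bash
python3 -m inch '[0,0,0,0,-2.8,16.4,1, 0,0,0,0,-1.2,12,1, 0,0,0,0,0,0,1, 0,0,0,0,0,0,0.44, 0,0,0,0,0,0,0.44, 0,0,0,0,0,0,0.44]'; python3 -m inch '[0,0,0,0,0,-30,0.44, 0,0,0,0,0,-30,0.44, 0,0,0,0,0,-30,0.44, 0,0,0,0,0,-30,0.44, 0,0,0,0,0,0,0.44, 0,0,0,0,0,0,0.44]'; python3 - <<'E'
from h import *
im,C=cam("wrist");cv2.imwrite("pics/w19.png",im)
h=cv2.cvtColor(im,cv2.COLOR_BGR2HSV)
print(proj(C,[[396.5,271,48],[396,306,48]]).round(0).tolist())
m=(h[...,1]<40)&(h[...,2]>130)
u,v=proj(C,[[396.5,275,48]])[0].astype(int);print(v,np.where(m[v,u-60:u+60])[0]+u-60)
b=(h[...,0]>98)&(h[...,0]<130)&(h[...,1]>80)&(h[...,2]>25);print("blue px",b.sum())
items(); to([699,-30,200],np.pi+.092)
E
```

```text
t: 50.55
tool_pos: [390.8, 270.4, 42.0]
ee_rot: [-3.141, 0.0, 1.601]
ft_force: [-1.0, 0.2, 0.9]
finger_gap: 23.8
finger_force: 0.0
t: 51.05
tool_pos: [391.4, 271.1, 163.1]
ee_rot: [3.14, -0.002, 1.601]
ft_force: [0.1, -0.3, -0.6]
finger_gap: 26.0
finger_force: 0.0
[[322.0, 233.0], [323.0, 183.0]]
227 [315 316 317 318 319 320 321 322 323 324 325 326 375 376 377 378 379 380
 381]
blue px 3
px [327 175] xy [699. -30.] [27. 64.] ang 0.092 bgr [ 33  46 149]
px [200 229] xy [546. 214.] [62. 67.] ang 0.101 bgr [113 112 106]
px [279 241] xy [553.  13.] [ 40. 118.] ang 1.672 bgr [ 39 119 151]
n 14 row [-0.0001, -0.0, -0.1166, -34.4, 0.3, -2.8]
```

The sound lid is shut: the bar is at its shut place and no blue shows. Now the red pack, still at (699,-30).

```bash
python3 -m inch '[0,0,-0.1166,-34.4,0.3,-2.8,0, 0,0,-0.1166,-34.4,0.3,-2.8,0, 0,0,-0.1166,-34.4,0.3,-2.8,0, 0,0,-0.1166,-34.4,0.3,-2.8,0, 0,0,-0.1166,-34.4,0.3,-2.8,0, 0,0,-0.1166,-34.4,0.3,-2.8,0, 0,0,-0.1166,-34.4,0.3,-2.8,0]'; python3 -m inch '[0,0,-0.1166,-34.4,0.3,-2.8,0, 0,0,-0.1166,-34.4,0.3,-2.8,0, 0,0,-0.1166,-34.4,0.3,-2.8,0, 0,0,-0.1166,-34.4,0.3,-2.8,0, 0,0,-0.1166,-34.4,0.3,-2.8,0, 0,0,-0.1166,-34.4,0.3,-2.8,0, 0,0,-0.1166,-34.4,0.3,-2.8,0, 0,0,0,0,0,0,0]'; python3 -c "
from h import *
to([698,-30,55],np.pi+.092)"
```

```text
t: 51.73
tool_pos: [479.1, 51.7, 179.9]
ee_rot: [-3.139, -0.002, 2.422]
ft_force: [0.4, 0.3, 0.4]
finger_gap: 46.5
finger_force: 0.0
t: 52.4
tool_pos: [703.7, -31.1, 198.4]
ee_rot: [3.14, 0.001, -3.045]
ft_force: [0.0, 1.2, 0.2]
finger_gap: 46.5
finger_force: 0.0
n 5 row [0.0003, 0.0002, 0.0009, 1.1, 0.3, 28.7]
```

```bash
python3 -m inch '[0,0,0,1,0.3,29,0, 0,0,0,1,0.3,29,0, 0,0,0,1,0.3,29,0, 0,0,0,1,0.3,29,0, 0,0,0,1,0.3,29,0, 0,0,0,0,0,0,0, 0,0,0,0,0,0,0]'; python3 -c "
from h import *
near(690,-31,11);to([699,-30,4],np.pi+.092)"
```

```text
t: 52.98
tool_pos: [691.6, -28.9, 53.2]
ee_rot: [3.141, -0.006, -3.05]
ft_force: [0.4, -0.2, 0.2]
finger_gap: 46.9
finger_force: 0.0
[310. 266.] 3 [ 282  221   52  115 5730]
[array([698.104, -31.834]), array([26.565, 64.462]), np.float32(0.072)]
n 2 row [0.0003, -0.001, -0.0005, -2.9, -0.8, 25.6]
```

```bash
python3 -m inch '[0,0,0.01,-2,-1.5,22,0, 0,0,0,-2,-1.5,22,0, 0,0,0,0,0,6,0, 0,0,0,0,0,0,0, 0,0,0,0,0,0,0, 0,0,0,0,0,0,0]'
```

```text
t: 53.53
tool_pos: [699.0, -31.6, 7.7]
ee_rot: [-3.142, 0.002, -3.061]
ft_force: [0.0, -0.5, 0.6]
finger_gap: 46.3
finger_force: 0.0
```

```bash
python3 -m inch '[0,0,0,0,0,4.5,0, 0,0,0,0,0,0,0, 0,0,0,0,0,0,1, 0,0,0,0,0,0,1, 0,0,0,0,0,0,1, 0,0,0,0,0,0,1]'; python3 -m inch '[0,0,0,0,0,-30,1, 0,0,0,0,0,-30,1, 0,0,0,0,0,-30,1, 0,0,0,0,0,-30,1, 0,0,0,0,0,-30,1, 0,0,0,0,0,-30,1, 0,0,0,0,0,-30,1, 0,0,0,0,0,-32,1, 0,0,0,0,0,0,1]'; python3 -c "
from h import *
to([468,-263,240],np.pi-.11)"
```

```text
t: 54.03
tool_pos: [698.1, -31.7, 1.5]
ee_rot: [-3.142, 0.0, -3.06]
ft_force: [-0.2, -0.6, 1.4]
finger_gap: 25.4
finger_force: 30.0
t: 54.78
tool_pos: [700.8, -31.6, 250.4]
ee_rot: [-3.141, 0.009, -3.061]
ft_force: [0.8, 1.0, 0.7]
finger_gap: 25.9
finger_force: 30.0
n 10 row [0.0, 0.0009, 0.0191, 23.2, -23.3, 0.9]
```

```bash
python3 -m inch '[0,0,0.019,23,-23.3,0.5,1, 0,0,0.019,23,-23.3,0.5,1, 0,0,0.019,23,-23.3,0.5,1, 0,0,0.019,23,-23.3,0.5,1, 0,0,0.019,23,-23.3,0.5,1, 0,0,0.019,23,-23.3,0.5,1, 0,0,0.019,23,-23.3,0.5,1, 0,0,0.019,23,-23.3,0.5,1, 0,0,0.019,23,-23.3,0.5,1, 0,0,0.019,23,-23.3,0.5,1]'; python3 -m inch '[0,0,0,0,0,20,1, 0,0,0,0,0,30,1, 0,0,0,0,0,30,1, 0,0,0,0,0,30,1, 0,0,0,0,0,30,1, 0,0,0,0,0,30,1, 0,0,0,0,0,0,1, 0,0,0,0,0,0,1]';python3 -c "
from h import *
to([469,-263,7],np.pi-.11)"
```

```text
t: 55.62
tool_pos: [466.0, -264.3, 238.4]
ee_rot: [-3.141, 0.0, 3.032]
ft_force: [-0.3, -0.7, 0.2]
finger_gap: 25.2
finger_force: 30.0
t: 56.28
tool_pos: [466.6, -262.9, 67.6]
ee_rot: [3.141, -0.003, 3.033]
ft_force: [0.9, -0.0, 1.0]
finger_gap: 25.5
finger_force: 30.0
n 2 row [0.0005, -0.0016, 0.0007, -1.3, 0.1, 30.3]
```

```bash
python3 -m inch '[0,0,0,-1,0,28,1, 0,0,0,-1,0,26,1, 0,0,0,0,0,2,1, 0,0,0,0,0,0,1, 0,0,0,0,0,0,1]';python3 -m inch '[0,0,0,0,0,3,1, 0,0,0,0,0,0,1, 0,0,0,0,0,0,1]'
```

```text
t: 56.7
tool_pos: [470.0, -264.0, 14.3]
ee_rot: [-3.141, 0.002, 3.033]
ft_force: [-0.2, 0.3, 0.5]
finger_gap: 25.8
finger_force: 30.0
t: 56.95
tool_pos: [469.8, -263.9, 10.5]
ee_rot: [-3.141, 0.001, 3.033]
ft_force: [-0.4, 0.6, -0.3]
finger_gap: 25.3
finger_force: 30.0
```

```bash
python3 -m inch '[0,0,0,0,0,3.5,1, 0,0,0,0,0,0,1, 0,0,0,0,0,0,0.2, 0,0,0,0,0,0,0.2, 0,0,0,0,0,0,0.2]';python3 -m inch '[0,0,0,0,0,-30,0.3, 0,0,0,0,0,-30,0.3, 0,0,0,0,0,-30,0.3, 0,0,0,0,0,-30,0.3, 0,0,0,0,0,-30,0.3, 0,0,0,0,0,-30,0.3, 0,0,0,0,0,-30,0.3, 0,0,0,0,0,-30,0.3, 0,0,0,0,0,-15,0.3, 0,0,0,0,0,0,0.3]';python3 - <<'E'
from h import *
im,C=cam("wrist");cv2.imwrite("pics/w20.png",im);h=cv2.cvtColor(im,cv2.COLOR_BGR2HSV)
r=((h[...,0]<8)|(h[...,0]>172))&(h[...,1]>150)&(h[...,2]>60);r[:150]=0
q=proj(C,[[470,-263,15]])[0].astype(int);z=np.zeros_like(r);z[q[1]-60:q[1]+60,q[0]-60:q[0]+60]=r[q[1]-60:q[1]+60,q[0]-60:q[0]+60]
print(q,[np.round(v,3) for v in rect(C,z,15)])
to([583,-270,258],1.47)
E
```

```text
t: 57.37
tool_pos: [469.4, -263.6, 5.9]
ee_rot: [3.142, -0.0, 3.033]
ft_force: [0.2, 0.2, 0.6]
finger_gap: 36.5
finger_force: 0.0
t: 58.2
tool_pos: [470.7, -264.3, 264.6]
ee_rot: [-3.14, 0.006, 3.032]
ft_force: [-0.1, 0.1, -0.2]
finger_gap: 32.3
finger_force: 0.0
[316 191] [array([ 469.073, -262.226]), array([23.441, 60.051]), np.float32(3.025)]
n 14 row [0.0001, 0.0003, 0.1116, -6.4, 6.3, 0.3]
```

The pack lies flat in the binding case at (469,-262). Now to that lid's bar.

```bash
python3 -m inch '[0,0,0.1116,-6.4,6.3,0.3,0.3, 0,0,0.1116,-6.4,6.3,0.3,0.3, 0,0,0.1116,-6.4,6.3,0.3,0.3, 0,0,0.1116,-6.4,6.3,0.3,0.3, 0,0,0.1116,-6.4,6.3,0.3,0.3, 0,0,0.1116,-6.4,6.3,0.3,0.3, 0,0,0.1116,-6.4,6.3,0.3,0.3]'; python3 -m inch '[0,0,0.1116,-6.4,6.3,0.3,0.3, 0,0,0.1116,-6.4,6.3,0.3,0.3, 0,0,0.1116,-6.4,6.3,0.3,0.3, 0,0,0.1116,-6.4,6.3,0.3,0.3, 0,0,0.1116,-6.4,6.3,0.3,0.3, 0,0,0.1116,-6.4,6.3,0.3,0.3, 0,0,0.1116,-6.4,6.3,0.3,0.3, 0,0,0,0,0,0,0.3, 0,0,0,0,0,0,0.3]';python3 -c "
from h import *
to([582,-270,195],1.47,3)"
```

```text
t: 58.83
tool_pos: [526.9, -242.9, 257.0]
ee_rot: [-3.14, -0.002, 2.246]
ft_force: [-0.3, -0.4, 0.2]
finger_gap: 32.6
finger_force: 0.0
t: 59.58
tool_pos: [581.9, -269.7, 255.0]
ee_rot: [-3.139, 0.0, 1.474]
ft_force: [0.1, 0.4, -0.0]
finger_gap: 32.7
finger_force: 0.0
n 3 row [-0.0009, 0.0, 0.0012, -0.1, 0.1, 20.0]
```

```bash
python3 -m inch '[0,0,0,0,0,21,0.3, 0,0,0,0,0,21,0.3, 0,0,0,0,0,20,0.3, 0,0,0,0,0,0,0.3, 0,0,0,0,0,0,1, 0,0,0,0,0,0,1, 0,0,0,0,0,0,1, 0,0,0,0,0,0,1, 0,0,0,0,0,0,1]'; python3 -m inch '[0,0,0,0,-8,-2,1, 0,0,0,0,-16.3,-3.3,1, 0,0,0,0,-16.5,-1.6,1, 0,0,0,0,-16.6,0,1, 0,0,0,0,-16.5,1.7,1, 0,0,0,0,-16.3,3.3,1, 0,0,0,0,-15.8,4.9,1, 0,0,0,0,-15.3,6.5,1, 0,0,0,0,-14.6,8,1, 0,0,0,0,-13.7,9.4,1]';python3 -m inch '[0,0,0,0,0,0,1, 0,0,0,0,0,0,1]'
```

```text
t: 60.33
tool_pos: [583.2, -270.3, 196.0]
ee_rot: [3.139, 0.0, 1.471]
ft_force: [0.9, 0.3, 3.8]
finger_gap: 9.0
finger_force: 30.0
t: 61.17
tool_pos: [433.4, -253.6, 168.3]
ee_rot: [3.14, -0.001, 1.471]
ft_force: [6.6, 4.5, -5.5]
finger_gap: 8.6
finger_force: 30.0
t: 61.33
tool_pos: [432.0, -253.4, 167.5]
ee_rot: [-3.139, -0.002, 1.471]
ft_force: [-0.7, 5.7, -0.9]
finger_gap: 8.7
finger_force: 30.0
```

```bash
python3 -m inch '[0,0,0,0,5.5,-5,1, 0,0,0,0,0,0,1, 0,0,0,0,0,0,0, 0,0,0,0,0,0,0, 0,0,0,0,0,0,0, 0,0,0,0,0,-25,0, 0,0,0,0,0,-30,0, 0,0,0,0,0,-30,0, 0,0,0,0,0,-30,0, 0,0,0,0,0,0,0]'; python3 - <<'E'
from h import *
im,_=cam("wrist");cv2.imwrite("pics/w21.png",im)
to([430,0,300],1.5)
E
```

```text
t: 62.17
tool_pos: [441.0, -257.4, 293.1]
ee_rot: [3.134, 0.003, 1.469]
ft_force: [1.0, -0.7, 0.4]
finger_gap: 46.2
finger_force: 0.0
n 8 row [0.0007, 0.0002, -0.0038, 31.9, -4.1, -1.2]
```

Move clear to the middle, then one last look with top and scene side by side.

```bash
python3 -m inch '[0,0,0,32,-4,-1,0, 0,0,0,32,-4,-1,0, 0,0,0,32,-4,-1,0, 0,0,0,32,-4,-1,0, 0,0,0,32,-4,-1,0, 0,0,0,32,-4,-1,0, 0,0,0,0,0,0,0, 0,0,0,0,0,0,0]'; python3 - <<'E'
from h import *
t,C=cam("top");s,_=cam("scene");w=cv2.imread("pics/w21.png")
cv2.imwrite("pics/fin.png",np.vstack([np.hstack([t[140:380,110:510],s[160:400,160:560]]),cv2.resize(np.hstack([w,cv2.imread("pics/w18.png")]),(800,300))]))
E
```

```text
t: 62.88
tool_pos: [434.2, -60.9, 293.2]
ee_rot: [-3.141, 0.0, 1.474]
ft_force: [0.3, 0.1, 0.1]
finger_gap: 46.7
finger_force: 0.0
```

View pics/fin.png

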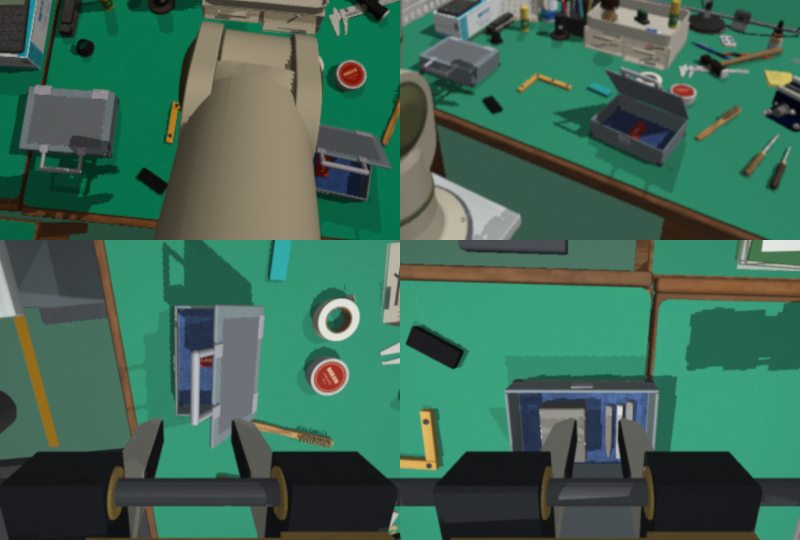

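The final view shows everything as asked. The sound lid is shut (top panel, (68,120)). The binding lid stands half open with the red pack inside ((638,128) in the scene panel). Before shutting, the block and three punches lay in the sound case, and the bystanders are untouched.

```bash
python3 -c "
from plant import bot
print(bot.job_done())"
```

```text
the job is handed in; nothing more can be done
None
```

I handed the job in at about 63 s: the left case is the sound one, now shut over the squared block and all three punches, and the right case binds, its lid half open with the red pack inside; the block twisted in the grip on the way in, so I set it down and re-gripped it square.

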